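# Make up two microscopy kits

### The job

Make up two kits for the microscopy class: pack the slide box (lying flat) and the short objective (standing) side by side on the floor of the wooden case and close the case with its lid, fully seated; stand the long objective and the eyepiece upright in the aluminium tray. Set the optics down rather than dropping them, and leave the amber jar and the round tin where they are.

Things in the scene. Friction and masses are not known exactly. Their poses are not given: they have to be found in the camera images.
- case: Open storage case of pale wood, fixed to the table, 122 (x) by 172 (y) mm outside and 48 mm high, walls 6 mm and floor 6 mm thick, so the inside is 110 by 160 mm and 42 mm deep. Origin: centre of its underside; x along its short side, y along its long side, z up.
- lid: Loose lid of pale wood, lying right way up on the table: plate 126 (x) by 176 (y) by 8 mm; under it a plug 96 by 146 by 5 mm that drops inside the case with 7 mm to spare all round (either way round). On top, central, a dark bar handle 14 (x) by 70 (y) by 32 mm high. Origin: centre of the plug underside; plate top z = 13, handle top z = 45 mm; seated, its origin is 43 mm above the case underside.
- tray: Shallow open tray of plain aluminium, fixed to the table, 122 (x) by 182 (y) mm outside and 16 mm high, walls and floor 3 mm thick. Origin: centre of its underside; x along its short side, y along its long side, z up.
- short_objective: Short, squat microscope objective, a plain metal barrel standing on its foot, nose up: 34 mm diameter, 30 mm high, straight from 4 to 25 mm height. Its origin is the centre of its underside, z up. 
- long_objective: Long, slender microscope objective, a plain metal barrel standing on its foot, nose up: 26 mm diameter, 62 mm high, straight from 4 to 44 mm height and tapering above to 11 mm at the nose. Its origin is the centre of its underside, z up. 
- eyepiece: Microscope eyepiece with a black head, standing on its narrower steel tube: foot 30 mm diameter up to 20 mm height, above it a 38 mm wide head up to 50 mm height (straight from 22 to 50 mm). Its origin is the centre of its underside, z up. 
- slide_box: Closed white plastic slide box, a flat rectangular block lying flat, 32 (x) by 80 (y) by 20 (z) mm. Its origin is the centre of its underside, z up. 
- specimen_jar: Bystander, not part of the kits: small amber glass jar with a white cap, 42 mm diameter, 55 mm high. Its origin is the centre of its underside, z up. 
- tin: Bystander, not part of the kits: round flat closed steel tin, 70 mm diameter, 30 mm high. Its origin is the centre of its underside, z up. 
Mind the look-alikes: they are no part of the job. What is shaped like the short_objective but green, pink or yellow is not meant.

How it is judged:
At the end, for the whole second after the job is handed in: Short objective upright and slide box flat on the case floor; lid on the case: centre within 10 mm along each side, origin 38-47 mm above the case underside, tilt < 0.04, parallel within 0.2 rad; long objective and eyepiece on the tray floor. All four within 0.15 rad of upright; all at rest (x of short_objective in the frame of case between -0.055 and 0.055 m and y of short_objective in the frame of case between -0.08 and 0.08 m and z of short_objective in the frame of case between -0.003 and 0.012 m and angle between each of short_objective, slide_box, long_objective, eyepiece's own z axis and vertical below 0.15 rad and x of slide_box in the frame of case between -0.055 and 0.055 m and y of slide_box in the frame of case between -0.08 and 0.08 m and z of slide_box in the frame of case between -0.003 and 0.012 m and x of long_objective in the frame of tray between -0.058 and 0.058 m and y of long_objective in the frame of tray between -0.088 and 0.088 m and z of long_objective in the frame of tray between -0.003 and 0.012 m and x of eyepiece in the frame of tray between -0.058 and 0.058 m and y of eyepiece in the frame of tray between -0.088 and 0.088 m and z of eyepiece in the frame of tray between -0.003 and 0.012 m and x of lid in the frame of case between -0.01 and 0.01 m and y of lid in the frame of case between -0.01 and 0.01 m and z of lid in the frame of case between 0.038 and 0.047 m and angle between lid's own z axis and vertical below 0.04 rad and angle between the y axis of lid and the y axis of case, either way round below 0.2 rad and linear speed of each of short_objective, long_objective, eyepiece, slide_box, lid below 0.02 m/s); the robot touches nothing.
It fails at once if the jar or the tin is pushed more than 30 mm or knocked over (distance of any of specimen_jar, tin from where it was at the start of the episode above 0.03 m or angle between any of specimen_jar, tin's own z axis and vertical above 0.6 rad).
It fails at once if the short objective is dropped (falls freely, faster than 0.9 m/s, about 40 mm) (linear speed of short_objective above 0.9 m/s and contact force between the fingers and short_objective below 0.05 N).
It fails at once if the long objective is dropped (falls freely, faster than 0.9 m/s, about 40 mm) (linear speed of long_objective above 0.9 m/s and contact force between the fingers and long_objective below 0.05 N).
It fails at once if the eyepiece is dropped (falls freely, faster than 0.9 m/s, about 40 mm) (linear speed of eyepiece above 0.9 m/s and contact force between the fingers and eyepiece below 0.05 N).
It also fails if it takes over 118 s, if anything falls off the work surface, if the arm or the gripper's body presses on something with over 40 N, if the wrist force passes 120 N, or if a joint passes its speed limit or range.

### The arm

A 6-joint arm with a two-finger parallel gripper is mounted at the origin on the work surface. World frame = base frame: x ahead of the robot, y to its left, z up, the work surface at z = 0. Lengths are in m, angles in rad, forces in N, time in s.
With the tool pointing down it reaches from about 0.35 to 0.975 m from the base axis. Payload 4.9 kg.
Tool frame: the origin (TCP) lies at the very end of the fingers, on their centre line; the grasp point (between the pads) lies 19 mm behind it (manip.hold_point_z is the distance from the TCP to the grasp point, in m); z points along the fingers, x is the direction in which the jaws open and shut, and the axes are right-handed (so a half turn about z gives the same grasp; the last joint's range is limited). The gripper opens to 85 mm and grips with 20 to 120 N. Pads are 22 mm wide; open, the fingers measure 114 mm over their backs; the gripper's body (76 mm by 85 mm) begins 54 mm behind the grasp point. The pads swing forward as they close: fully open they stand 13 mm farther back than shut.
Start: joints at [-1.38, 0.053, 1.613, -0, 1.476, -0.119], TCP at [0.191, -0.595, 0.231] pointing down, gripper open.
Joint ranges: [-3.01, 3.01], [-1.01, 2.22], [0.06, 2.58], [-1.02, 4.17], [0.09, 2.62], [-3.14, 3.14]. Speed limits (rad/s): [2.57, 2.57, 3.14, 3.14, 3.14, 3.14].

### API

Orientations are given as a unit quaternion [w, x, y, z].
In Python, from plant import manip gives the robot as it stands.
- The arm moves only by the shell command python3 -m handwheel 'ROWS' [OPENING]. ROWS is JSON, a list of rows, each an object of numbers: "dx", "dy", "dz": the shift along the tool's x, y, z in m; "ax", "ay", "az": the turn, a rotation vector about the tool's x, y, z in rad. In form: [{"dx": .., "dy": .., "dz": .., "ax": .., "ay": .., "az": ..}, ...]. A call has 1 to 5 rows; each row is the pose to reach, as a shift and turn from the pose commanded when the call began, along the tool's axes at that moment; what a row does not reach only later rows make up. A row lasts 1/8 s, in which the tool goes at most 62.5 mm and 10.7 degrees, less where a joint would pass 70% of its speed; a pose out of reach is approached as far as the arm can. A call with a gripper value outside its range is refused whole. OPENING is the closure in counts, from 0 (fully open) to 255 (shut), set as the call begins (- or left out, the last holds). The fingers move at their own pace and stop on an object; the grip force is fixed at half the most. Time passes only in rows, so rows that repeat a pose let the fingers close. It gives the time, the measured TCP pose, the force and the opening at its end, in the units of the state.
- manip.state(): the state, without advancing time (a new reading comes with each control period).
- manip.grab_frame(name): name is "scene" or "top" or "wrist"; returns a dict with "image" (400x640x3 uint8, blue, green, red), "z_map" (400x640 float32, m along the optical axis (not along the pixel's ray), 0 where there is no reading), "K" (3x3 intrinsics, pixels), "xyz" and "rotation" of the camera in the world. Camera axes: x right, y up, looking along -z (the intrinsics and any distortion apply to the point x, -y, -z); pixel columns grow to the right and rows downward; lengths in m; the calibration is good to about 2 mm. A picture is of the moment at which its call begins.
- manip.job_done(): hands the job in, once; it reports no verdict.
The state is a dict: "time": time; "joint_pos": joint angles; "joint_vel": joint speeds; "joint_efforts": joint torques, N m; "tool_pos": TCP position; "tool_rot": TCP orientation; "contact_force": force on the tool from outside, world axes, zero at the start; "ft_torque": the same for the moment, N m; "gripper_width": opening from 0.0 (shut) to 1.0 (fully open).
Only numpy, scipy, OpenCV 4.12 (cv2) and the standard library are available. Lean on these libraries where they do the work, as an engineer would, in place of code of your own. Each camera call takes 0.05 s, during which the arm holds its last target.

## Working session

There is one attempt and no reset: what is moved stays moved. The work goes in short steps, Python scripts to look and compute and a shell command to move; the robot and the scene stay as the last step left them, time stands still between calls to the robot, and variables do not carry over. Pictures are saved under pics/ and viewed, and the job is handed in when it is done.

```bash
ls; mkdir -p pics; cat > h.py <<'E'
import numpy as np, cv2
from plant import manip
def grab(n):
    return manip.grab_frame(n)
def cloud(f):
    z=f["z_map"].astype(float);K=np.array(f["K"]);h,w=z.shape
    u,v=np.meshgrid(np.arange(w),np.arange(h))
    x=(u-K[0,2])/K[0,0]*z;y=(v-K[1,2])/K[1,1]*z
    P=np.stack([x,-y,-z],-1)
    R=np.array(f["rotation"])
    if R.shape!=(3,3):
        from scipy.spatial.transform import Rotation as Q
        R=Q.from_quat(np.r_[R[1:],R[0]]).as_matrix()
    W=P@R.T+np.array(f["xyz"])
    W[z==0]=np.nan
    return W
E
python3 - <<'E'
from h import *
import cv2
s=manip.state();print(s)
for n in("scene","top"):
    f=grab(n);cv2.imwrite(f"pics/{n}0.png",f["image"]);np.savez(f"{n}0.npz",W=cloud(f),im=f["image"])
    print(n,f["K"],f["xyz"],f["rotation"],[k for k in f])
E
```

```text
pics
{'time': 0.0, 'joint_pos': array([-1.38005013e+00,  5.33343141e-02,  1.61427697e+00,  1.60548973e-05,
        1.47597584e+00, -1.19021090e-01]), 'joint_vel': array([-0.00125174,  0.00127265,  0.00066697, -0.00054758, -0.00100011,
        0.0007712 ]), 'joint_efforts': array([-1.69085208e-03, -3.93679583e+01, -3.70178318e+01, -2.23491811e-04,
        7.23318910e-03,  1.30746596e-05]), 'tool_pos': array([ 0.19039911, -0.59465383,  0.23008716]), 'tool_rot': array([-6.85264244e-04,  8.07723421e-01, -5.89560752e-01, -7.24537291e-04]), 'contact_force': array([0.94231304, 0.0767046 , 0.65940644]), 'ft_torque': array([-0.03109695,  0.02893449, -0.02226593]), 'gripper_width': 1.0010922738360404}
scene [[363.03075333   0.         316.24161276]
 [  0.         363.03075333 198.74147037]
 [  0.           0.           1.        ]] [0.86888169 0.05858305 0.6905922 ] [0.62319093 0.17244529 0.20809516 0.73388834] ['image', 'z_map', 'K', 'xyz', 'rotation']
top [[427.413057     0.         321.16147282]
 [  0.         427.413057   192.89080614]
 [  0.           0.           1.        ]] [ 0.41343292 -0.01345997  1.05137171] [ 0.71621865  0.01614953 -0.03283665 -0.69691592] ['image', 'z_map', 'K', 'xyz', 'rotation']
```

View pics/top0.png

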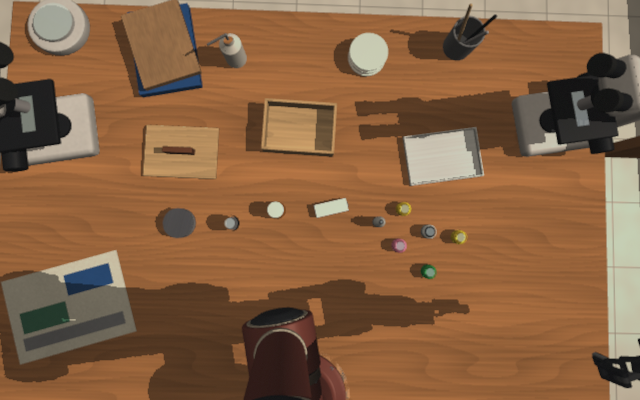

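View pics/scene0.png

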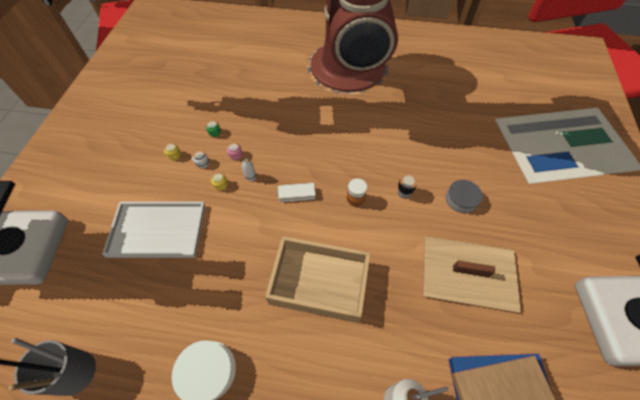

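```bash
python3 - <<'E'
from h import *
im=cv2.imread("pics/top0.png");sc=cv2.imread("pics/scene0.png")
a=cv2.resize(im[180:300,350:490],None,fx=4,fy=4,interpolation=3)[:,:400*2]
b=cv2.resize(sc[110:210,150:290],None,fx=4,fy=4,interpolation=3)
cv2.imwrite("pics/crop_a.png",cv2.resize(np.vstack([a,b]),None,fx=.68,fy=.68))
d=np.load("top0.npz");W=d["W"]
for n,(u0,v0,u1,v1),h in [("case",(255,92,345,162),.040),("lid",(135,118,225,185),.006),("tray",(395,120,492,192),.010),
 ("short",(415,222,445,245),.022),("long",(366,212,390,232),.02),("eye",(218,210,245,236),.035),("slide",(305,192,355,222),.012),
 ("jar",(262,196,290,224),.04),("tin",(155,200,203,245),.02),("handle",(135,118,225,185),.03),
 ("y1",(393,200,413,218),.02),("g",(419,262,440,281),.02),("p",(389,236,409,254),.02),("y2",(450,228,470,246),.02)]:
    P=W[v0:v1,u0:u1].reshape(-1,3);Q=P[P[:,2]>h]
    if len(Q)<3: print(n,len(Q));continue
    r=cv2.minAreaRect((Q[:,:2]*1000).astype(np.float32))
    print(n,len(Q),"zmax %.3f med %.3f"%(np.nanmax(Q[:,2]),np.median(Q[:,2])),"mean",Q.mean(0).round(4),"rect",np.round(r[0],1),np.round(r[1],1),round(r[2],1))
print("table z",np.nanmedian(W[255:265,200:250,2]))
E
```

```text
case 723 zmax 0.054 med 0.048 mean [0.6452 0.0223 0.0476] rect [643.4  20.4] [171.9 123.2] 87.8
lid 3736 zmax 0.049 med 0.013 mean [0.5777 0.3061 0.0149] rect [573.3 308.9] [140.4 204.9] 0.3
tray 417 zmax 0.022 med 0.016 mean [ 0.589  -0.3394  0.0158] rect [ 587.1 -335.8] [122.8 183.8] 9.3
short 116 zmax 0.036 med 0.030 mean [ 0.4017 -0.2976  0.0292] rect [ 401.6 -299.3] [31.1 33.8] 1.5
long 98 zmax 0.066 med 0.051 mean [ 0.4209 -0.1736  0.0494] rect [ 420.8 -175.9] [24.1 24.2] 62.5
eye 102 zmax 0.056 med 0.050 mean [0.4084 0.1728 0.0493] rect [409.  170.1] [30.4 30.2] 52.1
slide 444 zmax 0.026 med 0.020 mean [ 0.4519 -0.062   0.0202] rect [452.1 -62.4] [32.2 81.3] 14.7
jar 210 zmax 0.060 med 0.055 mean [0.4429 0.0691 0.0552] rect [443.5  69.2] [34.9 35.3] 1.2
tin 718 zmax 0.034 med 0.028 mean [0.4054 0.3006 0.028 ] rect [405.5 300.9] [69.8 69.9] 61.1
handle 210 zmax 0.049 med 0.044 mean [0.5775 0.3056 0.0433] rect [578.5 307.1] [70.3 14.6] 88.9
y1 110 zmax 0.036 med 0.030 mean [ 0.4539 -0.2354  0.0296] rect [ 454.1 -237.7] [29.1 33. ] 1.5
g 116 zmax 0.035 med 0.029 mean [ 0.305  -0.298   0.0289] rect [ 304.5 -299.8] [31.7 32.4] 26.0
p 116 zmax 0.035 med 0.030 mean [ 0.3654 -0.2271  0.0292] rect [ 365.2 -227.8] [31.5 32.2] 47.2
y2 120 zmax 0.036 med 0.029 mean [ 0.3893 -0.3711  0.0293] rect [ 389.1 -373.4] [31.3 33.4] 1.5
table z 0.00010870119484196472
```

View pics/crop_a.png

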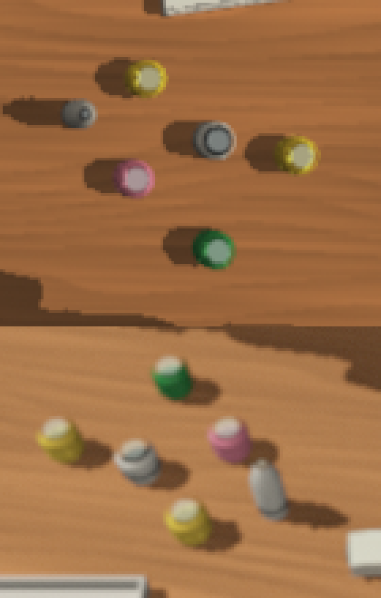

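Objects of the short-objective shape are at top px (429,231) metal, (403,209) and (460,237) yellow, (399,245) pink and (429,271) green. The crop confirms that only (429,231) is bare metal, so that is the one meant. The measured sizes and heights of the other things match what was given.

```bash
cat > go.py <<'E'
# usage: go.py x y z yawdeg : tool-frame shift/turn from current pose to a tool-down pose
import sys
from h import *
from scipy.spatial.transform import Rotation as Q
x,y,z,yaw=map(float,sys.argv[1:5])
s=manip.state();q=s["tool_rot"];R=Q.from_quat(np.r_[q[1:],q[0]])
d=R.inv().apply(np.array([x,y,z])-s["tool_pos"])
c,sn=np.cos(np.radians(yaw)),np.sin(np.radians(yaw))
T=Q.from_matrix(np.array([[c,sn,0],[sn,-c,0],[0,0,-1.]]))
a=(R.inv()*T).as_rotvec()
xa=R.as_matrix()[:,0]
print("t",round(s["time"],2),"pos",s["tool_pos"].round(4),"yaw",round(float(np.degrees(np.arctan2(xa[1],xa[0]))),2),"tilt",round(float(np.degrees(np.arccos(-R.as_matrix()[2,2]))),2))
print('"dx":%.4f,"dy":%.4f,"dz":%.4f,"ax":%.3f,"ay":%.3f,"az":%.3f'%(*d,*a), "F",np.round(s["contact_force"],1),"w",round(float(s["gripper_width"]),3))
E
python3 go.py 0.4025 -0.299 0.13 0
```

```text
t 0.1 pos [ 0.1904 -0.5947  0.2302] yaw -72.25 tilt 0.11
"dx":-0.2168,"dy":-0.2921,"dz":0.1006,"ax":-0.001,"ay":0.001,"az":-1.261 F [ 0.3  0.6 -0.2] w 1.001
```

```bash
python3 -m handwheel '[{"dx":-0.217,"dy":-0.292,"dz":0.1,"az":-1.261},{"dx":-0.217,"dy":-0.292,"dz":0.1,"az":-1.261},{"dx":-0.217,"dy":-0.292,"dz":0.1,"az":-1.261},{"dx":-0.217,"dy":-0.292,"dz":0.1,"az":-1.261},{"dx":-0.217,"dy":-0.292,"dz":0.1,"az":-1.261}]' 60; python3 go.py 0.4025 -0.299 0.13 0
```

```text
t 0.1 pos [ 0.1904 -0.5947  0.2302] yaw -72.25 tilt 0.11
"dx":-0.2168,"dy":-0.2921,"dz":0.1006,"ax":-0.001,"ay":0.001,"az":-1.261 F [ 0.3  0.6 -0.2] w 1.001invalid input at $[0]: expected keys dx, dy, dz, ax, ay, az
```

```bash
python3 -m handwheel '[{"dx":-0.217,"dy":-0.292,"dz":0.1,"ax":0,"ay":0,"az":-1.261},{"dx":-0.217,"dy":-0.292,"dz":0.1,"ax":0,"ay":0,"az":-1.261},{"dx":-0.217,"dy":-0.292,"dz":0.1,"ax":0,"ay":0,"az":-1.261},{"dx":-0.217,"dy":-0.292,"dz":0.1,"ax":0,"ay":0,"az":-1.261},{"dx":-0.217,"dy":-0.292,"dz":0.1,"ax":0,"ay":0,"az":-1.261}]' 60; python3 go.py 0.4025 -0.299 0.13 0
```

```text
time: 0.72
tool_pos: [0.3667, -0.3484, 0.1476]
tool_rot: [-0.0, 0.987, -0.158, -0.0]
contact_force: [0.4, -1.1, 0.0]
gripper_width: 0.765
t 0.72 pos [ 0.3667 -0.3484  0.1476] yaw -18.2 tilt 0.01
"dx":0.0186,"dy":-0.0581,"dz":0.0176,"ax":-0.000,"ay":0.000,"az":-0.318 F [ 0.4 -1.1  0. ] w 0.765
```

```bash
python3 -m handwheel '[{"dx":0.019,"dy":-0.058,"dz":0.018,"ax":0,"ay":0,"az":-0.318},{"dx":0.019,"dy":-0.058,"dz":0.018,"ax":0,"ay":0,"az":-0.318},{"dx":0.019,"dy":-0.058,"dz":0.018,"ax":0,"ay":0,"az":-0.318},{"dx":0.019,"dy":-0.058,"dz":0.018,"ax":0,"ay":0,"az":-0.318}]'; python3 go.py 0.4025 -0.299 0.004 0
python3 - <<'E'
from h import *
f=grab("wrist");cv2.imwrite("pics/w1.png",f["image"]);W=cloud(f)
m=(W[...,2]>.012)&(W[...,2]<.04)
n,l,st,c=cv2.connectedComponentsWithStats(m.astype(np.uint8))
for i in range(1,n):
    if st[i,4]>150:
        P=W[l==i];r=cv2.minAreaRect((P[:,:2]*1000).astype(np.float32));print(c[i].round(),st[i,4],np.round(r[0],1),np.round(r[1],1),P[:,2].max().round(3))
E
```

```text
time: 1.23
tool_pos: [0.4023, -0.3019, 0.1306]
tool_rot: [0.0, 1.0, -0.004, 0.0]
contact_force: [0.8, -0.1, -0.1]
gripper_width: 0.763
t 1.23 pos [ 0.4023 -0.3019  0.1306] yaw -0.47 tilt 0.02
"dx":0.0001,"dy":-0.0029,"dz":0.1266,"ax":0.000,"ay":-0.000,"az":-0.008 F [ 0.8 -0.1 -0.1] w 0.763
[340.  25.] 278 [ 417.8 -182.1] [11.  25.4] 0.04
[265.  92.] 1899 [ 365. -227.] [33.3 33.1] 0.033
[389. 105.] 1869 [ 453.4 -236.5] [33.3 34. ] 0.033
[559. 203.] 4060 [ 587.1 -335.1] [123.9 183.8] 0.018
[316. 187.] 1510 [ 400.4 -298.1] [34.  33.3] 0.033
[194. 188.] 1546 [ 305.1 -298. ] [32.  33.2] 0.033
[304. 270.] 1267 [ 389.1 -370. ] [30.  33.6] 0.033
[626. 394.] 326 [ 701.6 -510.1] [30.4  3.6] 0.024
```

View pics/w1.png

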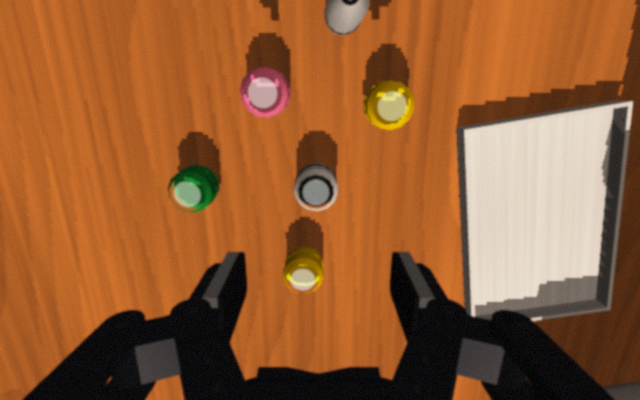

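The wrist view shows the bare-metal barrel at px (316,187). That gives (0.401,-0.298), which agrees with the top camera. Going down.

```bash
python3 -m handwheel '[{"dx":-0.001,"dy":-0.0035,"dz":0.04,"ax":0,"ay":0,"az":-0.008},{"dx":-0.001,"dy":-0.0035,"dz":0.08,"ax":0,"ay":0,"az":-0.008},{"dx":-0.001,"dy":-0.0035,"dz":0.11,"ax":0,"ay":0,"az":-0.008},{"dx":-0.001,"dy":-0.0035,"dz":0.126,"ax":0,"ay":0,"az":-0.008},{"dx":-0.001,"dy":-0.0035,"dz":0.126,"ax":0,"ay":0,"az":-0.008}]'; python3 go.py 0.401 -0.2985 0.004 0
```

```text
time: 1.9
tool_pos: [0.4008, -0.2978, 0.0037]
tool_rot: [-0.001, 1.0, 0.001, -0.001]
contact_force: [-0.2, -0.5, -0.1]
gripper_width: 0.766
t 1.9 pos [ 0.4008 -0.2978  0.0037] yaw 0.06 tilt 0.11
"dx":0.0002,"dy":0.0007,"dz":-0.0003,"ax":-0.001,"ay":0.001,"az":0.001 F [-0.2 -0.5 -0.1] w 0.766
```

```bash
python3 -m handwheel '[{"dx":0,"dy":0,"dz":0,"ax":0,"ay":0,"az":0},{"dx":0,"dy":0,"dz":0,"ax":0,"ay":0,"az":0},{"dx":0,"dy":0,"dz":0,"ax":0,"ay":0,"az":0},{"dx":0,"dy":0,"dz":0,"ax":0,"ay":0,"az":0},{"dx":0,"dy":0,"dz":0,"ax":0,"ay":0,"az":0}]' 255; python3 go.py 0.401 -0.2985 0.15 0
```

```text
time: 2.52
tool_pos: [0.4028, -0.2992, 0.0065]
tool_rot: [0.001, 1.0, 0.001, 0.001]
contact_force: [-1.4, -0.6, 6.4]
gripper_width: 0.372
t 2.52 pos [ 0.4028 -0.2992  0.0065] yaw 0.15 tilt 0.21
"dx":-0.0014,"dy":-0.0003,"dz":-0.1435,"ax":0.003,"ay":-0.002,"az":0.003 F [-1.4 -0.6  6.4] w 0.372
```

```bash
python3 -m handwheel '[{"dx":0,"dy":0,"dz":-0.003,"ax":0,"ay":0,"az":0},{"dx":0,"dy":0,"dz":-0.01,"ax":0,"ay":0,"az":0},{"dx":0,"dy":0,"dz":-0.01,"ax":0,"ay":0,"az":0}]'; python3 go.py 0.401 -0.2985 0.15 0
python3 - <<'E'
from h import *
f=grab("wrist");cv2.imwrite("pics/w2.png",f["image"])
f=grab("scene");cv2.imwrite("pics/s2.png",cv2.resize(f["image"][100:240,120:300],None,fx=4,fy=4,interpolation=3))
E
```

```text
time: 2.9
tool_pos: [0.4019, -0.2981, 0.0151]
tool_rot: [0.0, 1.0, 0.001, 0.0]
contact_force: [0.4, 0.7, -0.1]
gripper_width: 0.37
t 2.9 pos [ 0.4019 -0.2981  0.0151] yaw 0.15 tilt 0.07
"dx":-0.0007,"dy":0.0005,"dz":-0.1349,"ax":0.001,"ay":-0.001,"az":0.003 F [ 0.4  0.7 -0.1] w 0.37
```

View pics/w2.png

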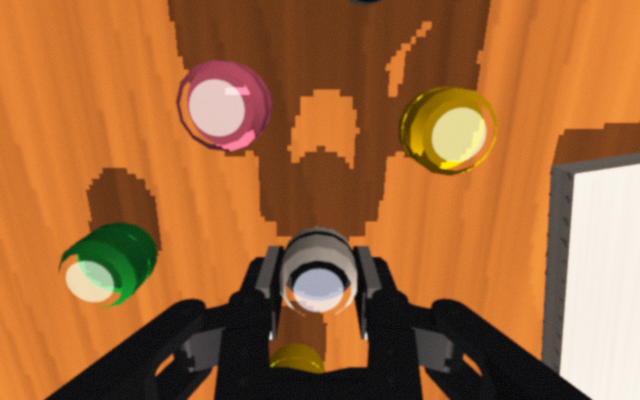

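View pics/s2.png

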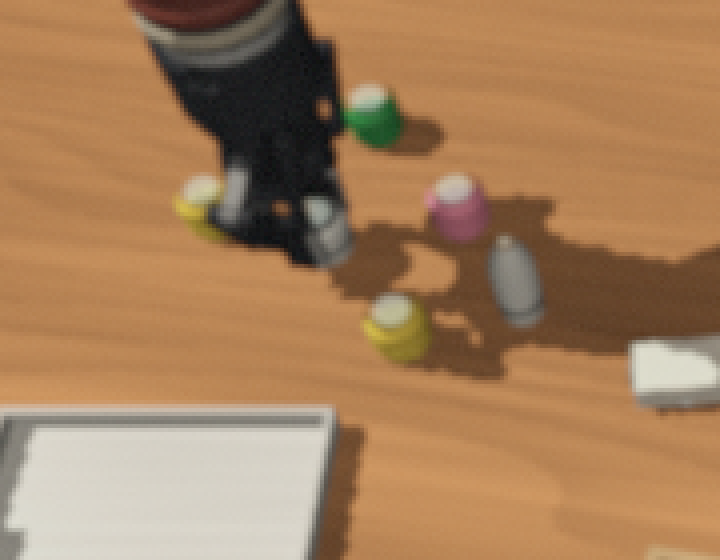

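```bash
python3 -m handwheel '[{"dx":0,"dy":0,"dz":-0.04,"ax":0,"ay":0,"az":0},{"dx":0,"dy":0,"dz":-0.09,"ax":0,"ay":0,"az":0},{"dx":0.03,"dy":-0.03,"dz":-0.12,"ax":0,"ay":0,"az":0},{"dx":0.07,"dy":-0.08,"dz":-0.12,"ax":0,"ay":0,"az":0.02},{"dx":0.12,"dy":-0.13,"dz":-0.12,"ax":0,"ay":0,"az":0.038}]'; python3 go.py 0.6417 -0.0246 0.12 -2.2
python3 - <<'E'
from h import *
f=grab("scene");cv2.imwrite("pics/s3.png",cv2.resize(f["image"][100:300,120:380],None,fx=3,fy=3,interpolation=3))
E
```

```text
time: 3.62
tool_pos: [0.5154, -0.1733, 0.1351]
tool_rot: [0.0, 1.0, -0.019, 0.001]
contact_force: [0.6, -1.1, -1.1]
gripper_width: 0.371
t 3.62 pos [ 0.5154 -0.1733  0.1351] yaw -2.12 tilt 0.08
"dx":0.1207,"dy":-0.1533,"dz":0.0152,"ax":0.001,"ay":-0.001,"az":0.001 F [ 0.6 -1.1 -1.1] w 0.371
```

View pics/s3.png

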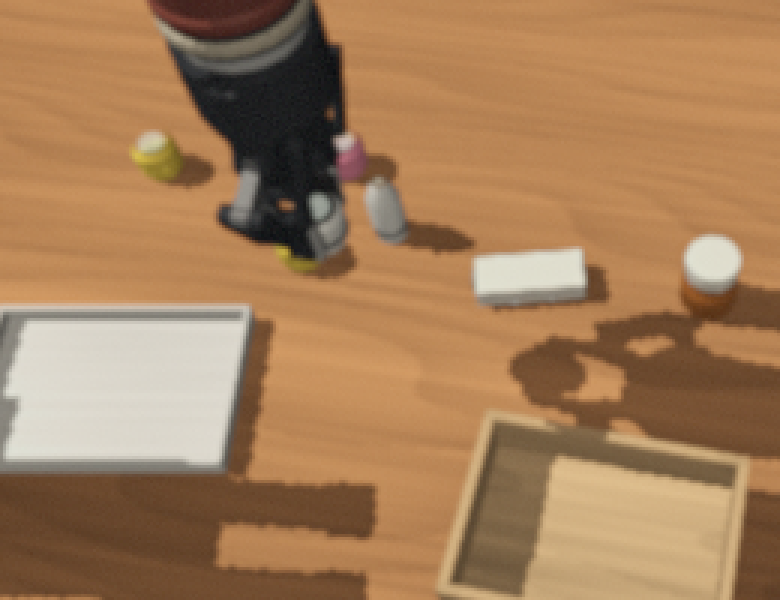

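```bash
python3 -m handwheel '[{"dx":0.04,"dy":-0.05,"dz":0,"ax":0,"ay":0,"az":0},{"dx":0.08,"dy":-0.1,"dz":0.01,"ax":0,"ay":0,"az":0},{"dx":0.12,"dy":-0.15,"dz":0.015,"ax":0,"ay":0,"az":0},{"dx":0.12,"dy":-0.15,"dz":0.015,"ax":0,"ay":0,"az":0},{"dx":0.12,"dy":-0.15,"dz":0.015,"ax":0,"ay":0,"az":0}]'; python3 go.py 0.6417 -0.0246 0.03 -2.2
python3 - <<'E'
from h import *
f=grab("wrist");cv2.imwrite("pics/w4.png",f["image"]);W=cloud(f)
m=(W[...,2]>.040)&(W[...,2]<.052)&(W[...,0]>.56)&(W[...,0]<.73)&(W[...,1]<.13)&(W[...,1]>-.09)
P=W[m];r=cv2.minAreaRect((P[:,:2]*1000).astype(np.float32));print(len(P),r)
E
```

```text
time: 4.3
tool_pos: [0.6393, -0.0286, 0.1187]
tool_rot: [0.0, 1.0, -0.017, -0.001]
contact_force: [0.4, -0.9, -1.4]
gripper_width: 0.37
t 4.3 pos [ 0.6393 -0.0286  0.1187] yaw -1.98 tilt 0.09
"dx":0.0024,"dy":-0.0041,"dz":0.0887,"ax":0.000,"ay":0.002,"az":0.004 F [ 0.4 -0.9 -1.4] w 0.37
7267 ((642.8713989257812, 16.527389526367188), (162.67335510253906, 122.95003509521484), 87.65020751953125)
```

View pics/w4.png

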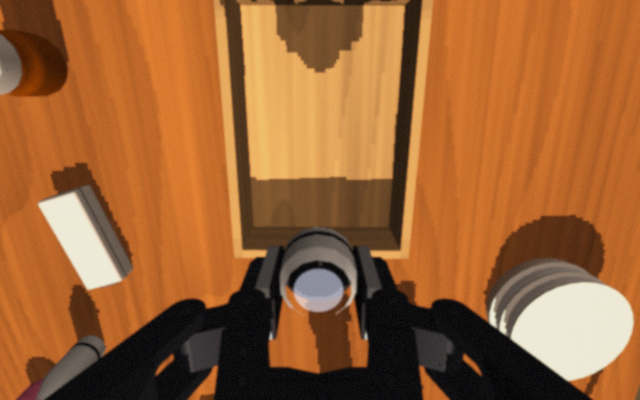

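```bash
python3 -m handwheel '[{"dx":0.0025,"dy":-0.004,"dz":0.02,"ax":0,"ay":0,"az":0},{"dx":0.0025,"dy":-0.004,"dz":0.05,"ax":0,"ay":0,"az":0},{"dx":0.0025,"dy":-0.004,"dz":0.08,"ax":0,"ay":0,"az":0},{"dx":0.0025,"dy":-0.004,"dz":0.1,"ax":0,"ay":0,"az":0},{"dx":0.0025,"dy":-0.004,"dz":0.1,"ax":0,"ay":0,"az":0}]'; python3 go.py 0.6417 -0.0246 0.0125 -2.2
```

```text
time: 4.97
tool_pos: [0.6401, -0.0252, 0.0167]
tool_rot: [-0.0, 1.0, -0.018, -0.002]
contact_force: [-0.3, 0.1, -0.6]
gripper_width: 0.371
t 4.97 pos [ 0.6401 -0.0252  0.0167] yaw -2.09 tilt 0.28
"dx":0.0016,"dy":-0.0006,"dz":0.0042,"ax":-0.001,"ay":0.005,"az":0.002 F [-0.3  0.1 -0.6] w 0.371
```

```bash
python3 -m handwheel '[{"dx":0,"dy":0,"dz":0.002,"ax":0,"ay":0,"az":0},{"dx":0,"dy":0,"dz":0.004,"ax":0,"ay":0,"az":0},{"dx":0,"dy":0,"dz":0.005,"ax":0,"ay":0,"az":0}]'; python3 go.py 0.6417 -0.0246 0.0125 -2.2
```

```text
time: 5.35
tool_pos: [0.6429, -0.025, 0.0154]
tool_rot: [0.0, 1.0, -0.018, 0.001]
contact_force: [-0.3, -0.0, -1.6]
gripper_width: 0.368
t 5.35 pos [ 0.6429 -0.025   0.0154] yaw -2.03 tilt 0.09
"dx":-0.0013,"dy":-0.0003,"dz":0.0029,"ax":0.000,"ay":-0.002,"az":0.003 F [-0.3 -0.  -1.6] w 0.368
```

```bash
python3 -m handwheel '[{"dx":0,"dy":0,"dz":0.001,"ax":0,"ay":0,"az":0},{"dx":0,"dy":0,"dz":0.002,"ax":0,"ay":0,"az":0},{"dx":0,"dy":0,"dz":0.002,"ax":0,"ay":0,"az":0}]'; python3 go.py 0.6417 -0.0246 0.0125 -2.2
```

```text
time: 5.72
tool_pos: [0.6424, -0.0249, 0.0126]
tool_rot: [-0.0, 1.0, -0.018, 0.0]
contact_force: [0.3, 0.2, -0.1]
gripper_width: 0.37
t 5.72 pos [ 0.6424 -0.0249  0.0126] yaw -2.03 tilt 0.01
"dx":-0.0007,"dy":-0.0003,"dz":0.0001,"ax":-0.000,"ay":-0.000,"az":0.003 F [ 0.3  0.2 -0.1] w 0.37
```

```bash
python3 -m handwheel '[{"dx":0,"dy":0,"dz":0.001,"ax":0,"ay":0,"az":0},{"dx":0,"dy":0,"dz":0.002,"ax":0,"ay":0,"az":0},{"dx":0,"dy":0,"dz":0.002,"ax":0,"ay":0,"az":0}]'; python3 go.py 0.6417 -0.0246 0.0125 -2.2
```

```text
time: 6.1
tool_pos: [0.6424, -0.0249, 0.0125]
tool_rot: [-0.0, 1.0, -0.018, -0.0]
contact_force: [-5.5, 1.1, 9.9]
gripper_width: 0.375
t 6.1 pos [ 0.6424 -0.0249  0.0125] yaw -2.02 tilt 0.04
"dx":-0.0008,"dy":-0.0002,"dz":0.0000,"ax":-0.000,"ay":0.001,"az":0.003 F [-5.5  1.1  9.9] w 0.375
```

```bash
python3 -m handwheel '[{"dx":0,"dy":0,"dz":-0.001,"ax":0,"ay":0,"az":0},{"dx":0,"dy":0,"dz":-0.001,"ax":0,"ay":0,"az":0},{"dx":0,"dy":0,"dz":-0.001,"ax":0,"ay":0,"az":0}]' 100; python3 -m handwheel '[{"dx":0,"dy":0,"dz":-0.01,"ax":0,"ay":0,"az":0},{"dx":0,"dy":0,"dz":-0.04,"ax":0,"ay":0,"az":0},{"dx":0,"dy":0,"dz":-0.09,"ax":0,"ay":0,"az":0},{"dx":0,"dy":0,"dz":-0.11,"ax":0,"ay":0,"az":0},{"dx":0,"dy":0,"dz":-0.11,"ax":0,"ay":0,"az":0}]'; python3 go.py 0.452 -0.0624 0.12 14.7
python3 - <<'E'
from h import *
f=grab("wrist");cv2.imwrite("pics/w5.png",f["image"])
E
```

```text
time: 6.48
tool_pos: [0.6421, -0.0249, 0.0111]
tool_rot: [-0.0, 1.0, -0.018, -0.0]
contact_force: [0.1, 0.5, -0.3]
gripper_width: 0.607
time: 7.1
tool_pos: [0.6436, -0.0251, 0.1238]
tool_rot: [0.0, 1.0, -0.018, 0.002]
contact_force: [-0.5, 0.5, 0.3]
gripper_width: 0.611
t 7.1 pos [ 0.6436 -0.0251  0.1238] yaw -2.04 tilt 0.25
"dx":-0.1902,"dy":0.0440,"dz":0.0030,"ax":0.001,"ay":-0.004,"az":-0.292 F [-0.5  0.5  0.3] w 0.611
```

View pics/w5.png

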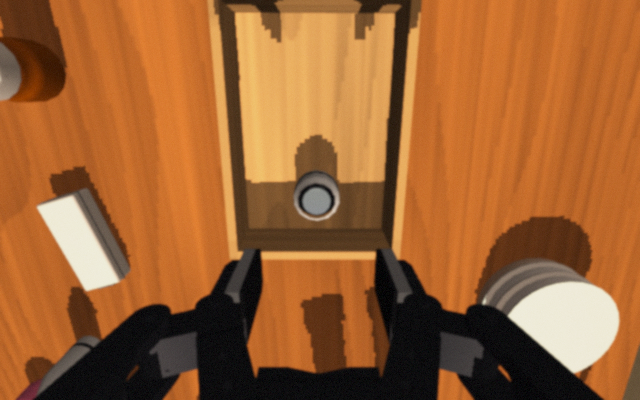

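```bash
python3 -m handwheel '[{"dx":-0.05,"dy":0.012,"dz":0,"ax":0,"ay":0,"az":-0.1},{"dx":-0.1,"dy":0.024,"dz":0.003,"ax":0,"ay":0,"az":-0.2},{"dx":-0.15,"dy":0.035,"dz":0.003,"ax":0,"ay":0,"az":-0.292},{"dx":-0.19,"dy":0.044,"dz":0.003,"ax":0,"ay":0,"az":-0.292},{"dx":-0.19,"dy":0.044,"dz":0.003,"ax":0,"ay":0,"az":-0.292}]'; python3 -m handwheel '[{"dx":0,"dy":0,"dz":0,"ax":0,"ay":0,"az":0}]' 80; python3 - <<'E'
from h import *
f=grab("wrist");cv2.imwrite("pics/w6.png",f["image"]);W=cloud(f)
for lo,hi in((.012,.03),(.017,.023)):
  m=(W[...,2]>lo)&(W[...,2]<hi)&(abs(W[...,0]-.452)<.06)&(abs(W[...,1]+.062)<.06)
  P=W[m];r=cv2.minAreaRect((P[:,:2]*1000).astype(np.float32));print(len(P),r)
E
python3 go.py 0.452 -0.0624 0.002 14.7
```

```text
time: 7.78
tool_pos: [0.4469, -0.0616, 0.1149]
tool_rot: [-0.001, 0.992, 0.127, -0.003]
contact_force: [0.8, -0.0, -0.1]
gripper_width: 0.612
time: 7.9
tool_pos: [0.4504, -0.062, 0.1172]
tool_rot: [-0.0, 0.992, 0.128, -0.001]
contact_force: [-0.2, -0.1, -0.3]
gripper_width: 0.687
4450 ((452.1692810058594, -61.02197265625), (31.959930419921875, 82.7052993774414), 14.294158935546875)
4386 ((451.99639892578125, -60.44811248779297), (31.959476470947266, 81.50935363769531), 14.389789581298828)
t 7.95 pos [ 0.451  -0.062   0.1177] yaw 14.7 tilt 0.07
"dx":0.0010,"dy":0.0007,"dz":0.1157,"ax":-0.001,"ay":0.001,"az":0.000 F [-0.8  0.6  0.5] w 0.687
```

View pics/w6.png

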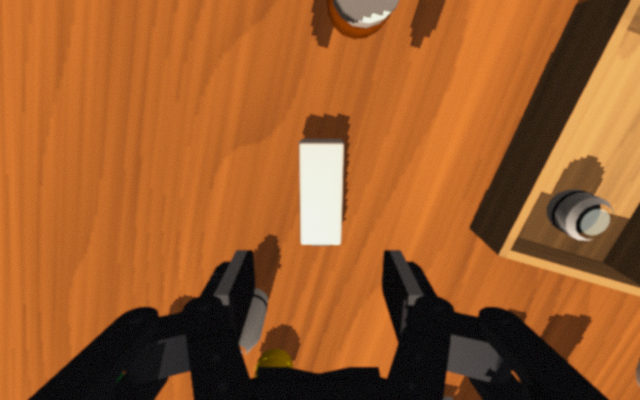

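```bash
python3 -m handwheel '[{"dx":0.001,"dy":-0.001,"dz":0.04,"ax":0,"ay":0,"az":0.005},{"dx":0.001,"dy":-0.001,"dz":0.08,"ax":0,"ay":0,"az":0.005},{"dx":0.001,"dy":-0.001,"dz":0.105,"ax":0,"ay":0,"az":0.005},{"dx":0.001,"dy":-0.001,"dz":0.112,"ax":0,"ay":0,"az":0.005},{"dx":0.001,"dy":-0.001,"dz":0.112,"ax":0,"ay":0,"az":0.005}]'; python3 -m handwheel '[{"dx":0,"dy":0,"dz":0,"ax":0,"ay":0,"az":0},{"dx":0,"dy":0,"dz":0,"ax":0,"ay":0,"az":0},{"dx":0,"dy":0,"dz":0,"ax":0,"ay":0,"az":0},{"dx":0,"dy":0,"dz":0,"ax":0,"ay":0,"az":0},{"dx":0,"dy":0,"dz":0,"ax":0,"ay":0,"az":0}]' 255;python3 go.py 0.452 -0.0624 0.1 14.7
```

```text
time: 8.57
tool_pos: [0.4521, -0.0609, 0.0065]
tool_rot: [-0.0, 0.992, 0.126, -0.0]
contact_force: [0.1, -1.0, 0.5]
gripper_width: 0.687
time: 9.2
tool_pos: [0.4531, -0.0614, 0.0082]
tool_rot: [0.001, 0.992, 0.125, 0.002]
contact_force: [-0.0, 0.2, 6.1]
gripper_width: 0.359
t 9.2 pos [ 0.4531 -0.0614  0.0082] yaw 14.41 tilt 0.2
"dx":-0.0011,"dy":0.0009,"dz":-0.0918,"ax":0.002,"ay":-0.003,"az":-0.005 F [-0.   0.2  6.1] w 0.359
```

```bash
python3 -m handwheel '[{"dx":0,"dy":0,"dz":-0.02,"ax":0,"ay":0,"az":0},{"dx":0,"dy":0,"dz":-0.06,"ax":0,"ay":0,"az":-0.1},{"dx":0,"dy":0,"dz":-0.11,"ax":0,"ay":0,"az":-0.27},{"dx":0.03,"dy":-0.01,"dz":-0.12,"ax":0,"ay":0,"az":-0.45},{"dx":0.07,"dy":-0.02,"dz":-0.12,"ax":0,"ay":0,"az":-0.63}]'; python3 go.py 0.6445 0.0584 0.12 87.8
```

```text
time: 9.82
tool_pos: [0.5158, -0.0242, 0.1287]
tool_rot: [0.001, 0.903, 0.429, 0.002]
contact_force: [0.5, -0.7, -0.9]
gripper_width: 0.351
t 9.82 pos [ 0.5158 -0.0242  0.1287] yaw 50.78 tilt 0.24
"dx":0.1453,"dy":0.0475,"dz":0.0091,"ax":0.004,"ay":-0.000,"az":-0.646 F [ 0.5 -0.7 -0.9] w 0.351
```

```bash
python3 -m handwheel '[{"dx":0.05,"dy":0.016,"dz":0.003,"ax":0,"ay":0,"az":-0.17},{"dx":0.1,"dy":0.032,"dz":0.006,"ax":0,"ay":0,"az":-0.34},{"dx":0.145,"dy":0.0475,"dz":0.009,"ax":0,"ay":0,"az":-0.52},{"dx":0.145,"dy":0.0475,"dz":0.009,"ax":0,"ay":0,"az":-0.646},{"dx":0.145,"dy":0.0475,"dz":0.009,"ax":0,"ay":0,"az":-0.646}]'; python3 -m handwheel '[{"dx":0,"dy":0,"dz":0,"ax":0,"ay":0,"az":0}]';python3 go.py 0.6445 0.0584 0.0145 87.8
python3 - <<'E'
from h import *
f=grab("scene");cv2.imwrite("pics/s7.png",cv2.resize(f["image"][180:380,220:420],None,fx=3,fy=3,interpolation=3))
E
```

```text
time: 10.45
tool_pos: [0.643, 0.0579, 0.1167]
tool_rot: [-0.0, 0.723, 0.691, -0.001]
contact_force: [-0.2, -0.4, -0.4]
gripper_width: 0.353
time: 10.58
tool_pos: [0.6428, 0.0573, 0.1174]
tool_rot: [-0.0, 0.723, 0.691, -0.0]
contact_force: [-0.2, -0.4, -0.6]
gripper_width: 0.362
t 10.57 pos [0.6428 0.0573 0.1174] yaw 87.4 tilt 0.02
"dx":0.0012,"dy":0.0017,"dz":0.1029,"ax":-0.000,"ay":0.000,"az":-0.007 F [-0.2 -0.4 -0.6] w 0.362
```

View pics/s7.png

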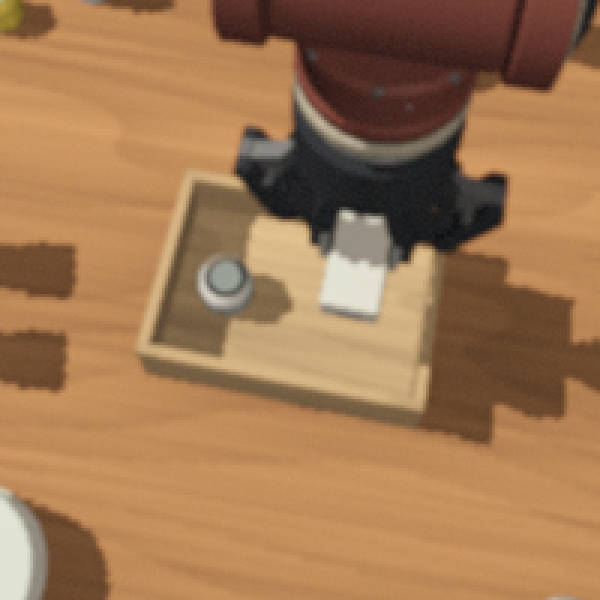

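```bash
python3 -m handwheel '[{"dx":0.001,"dy":0.0015,"dz":0.03,"ax":0,"ay":0,"az":-0.007},{"dx":0.001,"dy":0.0015,"dz":0.06,"ax":0,"ay":0,"az":-0.007},{"dx":0.001,"dy":0.0015,"dz":0.085,"ax":0,"ay":0,"az":-0.007},{"dx":0.001,"dy":0.0015,"dz":0.099,"ax":0,"ay":0,"az":-0.007},{"dx":0.001,"dy":0.0015,"dz":0.099,"ax":0,"ay":0,"az":-0.007}]'; python3 -m handwheel '[{"dx":0,"dy":0,"dz":0.002,"ax":0,"ay":0,"az":0},{"dx":0,"dy":0,"dz":0.003,"ax":0,"ay":0,"az":0},{"dx":0,"dy":0,"dz":0.003,"ax":0,"ay":0,"az":0}]';python3 go.py 0.6445 0.0584 0.0135 87.8
```

```text
time: 11.25
tool_pos: [0.6438, 0.0582, 0.0176]
tool_rot: [-0.001, 0.72, 0.694, -0.001]
contact_force: [0.7, -0.0, -0.6]
gripper_width: 0.356
time: 11.62
tool_pos: [0.6453, 0.0585, 0.0162]
tool_rot: [0.0, 0.72, 0.694, 0.0]
contact_force: [0.8, 0.1, -0.5]
gripper_width: 0.357
t 11.62 pos [0.6453 0.0585 0.0162] yaw 87.92 tilt 0.07
"dx":-0.0001,"dy":-0.0008,"dz":0.0027,"ax":0.001,"ay":-0.000,"az":0.002 F [ 0.8  0.1 -0.5] w 0.357
```

```bash
python3 -m handwheel '[{"dx":0,"dy":0,"dz":0.001,"ax":0,"ay":0,"az":0},{"dx":0,"dy":0,"dz":0.002,"ax":0,"ay":0,"az":0},{"dx":0,"dy":0,"dz":0.002,"ax":0,"ay":0,"az":0}]';python3 go.py 0.6445 0.0584 0.0135 87.8
```

```text
time: 12.0
tool_pos: [0.645, 0.0585, 0.0143]
tool_rot: [0.0, 0.72, 0.694, 0.0]
contact_force: [-2.5, -0.9, 4.1]
gripper_width: 0.356
t 12.0 pos [0.645  0.0585 0.0143] yaw 87.92 tilt 0.01
"dx":-0.0001,"dy":-0.0005,"dz":0.0008,"ax":0.000,"ay":-0.000,"az":0.002 F [-2.5 -0.9  4.1] w 0.356
```

```bash
python3 -m handwheel '[{"dx":0,"dy":0,"dz":0.001,"ax":0,"ay":0,"az":0},{"dx":0,"dy":0,"dz":0.0015,"ax":0,"ay":0,"az":0},{"dx":0,"dy":0,"dz":0.0015,"ax":0,"ay":0,"az":0}]';python3 go.py 0.6445 0.0584 0.0135 87.8
```

```text
time: 12.38
tool_pos: [0.6451, 0.0585, 0.0142]
tool_rot: [-0.0, 0.72, 0.694, -0.0]
contact_force: [-5.7, -0.8, 12.9]
gripper_width: 0.357
t 12.38 pos [0.6451 0.0585 0.0142] yaw 87.93 tilt 0.01
"dx":-0.0001,"dy":-0.0006,"dz":0.0007,"ax":-0.000,"ay":0.000,"az":0.002 F [-5.7 -0.8 12.9] w 0.357
```

```bash
python3 -m handwheel '[{"dx":0,"dy":0,"dz":-0.001,"ax":0,"ay":0,"az":0},{"dx":0,"dy":0,"dz":-0.001,"ax":0,"ay":0,"az":0},{"dx":0,"dy":0,"dz":-0.001,"ax":0,"ay":0,"az":0}]' 125;  python3 -m handwheel '[{"dx":0,"dy":0,"dz":-0.01,"ax":0,"ay":0,"az":0},{"dx":0,"dy":0,"dz":-0.05,"ax":0,"ay":0,"az":0},{"dx":0,"dy":0,"dz":-0.1,"ax":0,"ay":0,"az":0.15},{"dx":0,"dy":0,"dz":-0.12,"ax":0,"ay":0,"az":0.33},{"dx":0.05,"dy":0.01,"dz":-0.12,"ax":0,"ay":0,"az":0.51}]';python3 go.py 0.5785 0.307 0.12 -1.1
```

```text
time: 12.75
tool_pos: [0.6445, 0.0585, 0.0124]
tool_rot: [-0.0, 0.72, 0.694, -0.0]
contact_force: [0.1, -0.2, -0.6]
gripper_width: 0.509
time: 13.38
tool_pos: [0.6589, 0.1063, 0.1376]
tool_rot: [0.002, 0.874, 0.486, 0.003]
contact_force: [-0.1, 0.1, 0.0]
gripper_width: 0.51
t 13.38 pos [0.6589 0.1063 0.1376] yaw 58.1 tilt 0.39
"dx":0.1279,"dy":-0.1745,"dz":0.0169,"ax":0.004,"ay":-0.006,"az":1.033 F [-0.1  0.1  0. ] w 0.51
```

```bash
python3 -m handwheel '[{"dx":0.03,"dy":-0.04,"dz":0.003,"ax":0,"ay":0,"az":0.18},{"dx":0.06,"dy":-0.08,"dz":0.006,"ax":0,"ay":0,"az":0.36},{"dx":0.09,"dy":-0.12,"dz":0.01,"ax":0,"ay":0,"az":0.54},{"dx":0.12,"dy":-0.16,"dz":0.013,"ax":0,"ay":0,"az":0.72},{"dx":0.128,"dy":-0.174,"dz":0.017,"ax":0,"ay":0,"az":0.9}]' 60;python3 go.py 0.5785 0.307 0.12 -1.1;python3 - <<'E'
from h import *
f=grab("scene");cv2.imwrite("pics/s8.png",cv2.resize(f["image"][180:380,220:420],None,fx=3,fy=3,interpolation=3))
f=grab("top");W=cloud(f)
for lo,hi in((.040,.052),):
  m=(W[...,2]>lo)&(W[...,2]<hi)&(W[...,0]>.56)&(W[...,0]<.73)&(W[...,1]<.13)&(W[...,1]>-.09)
  P=W[m];r=cv2.minAreaRect((P[:,:2]*1000).astype(np.float32));print(len(P),r)
E
```

```text
time: 14.0
tool_pos: [0.5733, 0.3106, 0.1167]
tool_rot: [-0.0, 0.998, 0.061, 0.0]
contact_force: [0.4, 0.1, 0.4]
gripper_width: 0.76
t 14.0 pos [0.5733 0.3106 0.1167] yaw 6.97 tilt 0.07
"dx":0.0047,"dy":0.0042,"dz":-0.0033,"ax":-0.001,"ay":-0.001,"az":0.141 F [0.4 0.1 0.4] w 0.76
718 ((643.4465942382812, 20.23291778564453), (171.68807983398438, 123.1509780883789), 87.73237609863281)
```

View pics/s8.png

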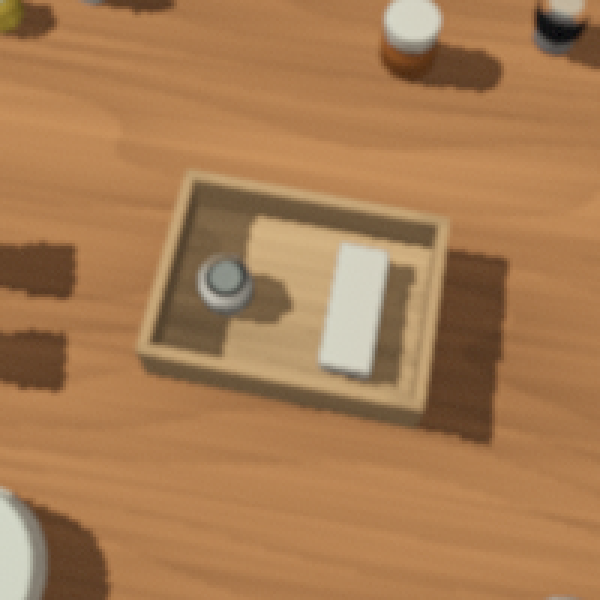

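Both items are in the case: barrel at (225,280) and box at (355,310) in the enlarged view. Next I'll align over the lid and measure its handle.

```bash
python3 -m handwheel '[{"dx":0.005,"dy":0.004,"dz":-0.023,"ax":0,"ay":0,"az":0.141},{"dx":0.005,"dy":0.004,"dz":-0.033,"ax":0,"ay":0,"az":0.141},{"dx":0.005,"dy":0.004,"dz":-0.033,"ax":0,"ay":0,"az":0.141}]';python3 go.py 0.5785 0.307 0.016 -1.1;python3 - <<'E'
from h import *
f=grab("wrist");cv2.imwrite("pics/w9.png",f["image"]);W=cloud(f)
for lo,hi in((.035,.052),(.008,.018)):
  m=(W[...,2]>lo)&(W[...,2]<hi)&(abs(W[...,0]-.578)<.08)&(abs(W[...,1]-.307)<.11)
  P=W[m];r=cv2.minAreaRect((P[:,:2]*1000).astype(np.float32));print(len(P),r)
E
```

```text
time: 14.48
tool_pos: [0.581, 0.3042, 0.1506]
tool_rot: [-0.0, 1.0, -0.007, 0.001]
contact_force: [-0.2, -0.4, 1.3]
gripper_width: 0.766
t 14.47 pos [0.581  0.3042 0.1506] yaw -0.81 tilt 0.16
"dx":-0.0029,"dy":-0.0027,"dz":0.1346,"ax":-0.001,"ay":-0.003,"az":0.005 F [-0.2 -0.4  1.3] w 0.766
1641 ((578.6732177734375, 309.2865295410156), (69.73216247558594, 13.97500228881836), 89.32351684570312)
27992 ((578.7855224609375, 309.3373107910156), (175.12081909179688, 126.35417938232422), 89.1884536743164)
```

View pics/w9.png

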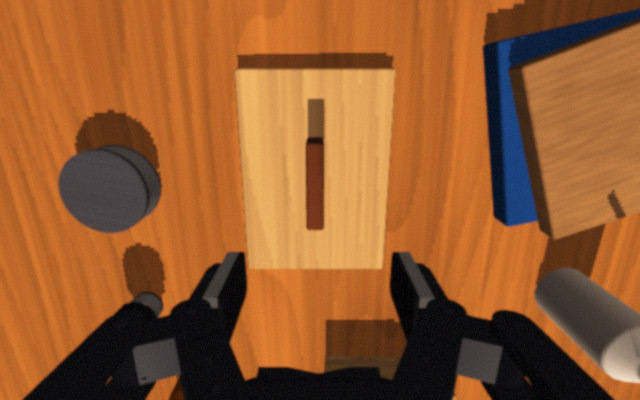

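```bash
python3 -m handwheel '[{"dx":-0.0025,"dy":-0.004,"dz":0.04,"ax":0,"ay":0,"az":0},{"dx":-0.0025,"dy":-0.004,"dz":0.08,"ax":0,"ay":0,"az":0},{"dx":-0.0025,"dy":-0.004,"dz":0.115,"ax":0,"ay":0,"az":0},{"dx":-0.0025,"dy":-0.004,"dz":0.13,"ax":0,"ay":0,"az":0},{"dx":-0.0025,"dy":-0.004,"dz":0.13,"ax":0,"ay":0,"az":0}]';python3 go.py 0.5787 0.308 0.019 -0.8
```

```text
time: 15.15
tool_pos: [0.5764, 0.308, 0.0175]
tool_rot: [0.001, 1.0, -0.008, -0.001]
contact_force: [-0.0, 0.4, 0.3]
gripper_width: 0.763
t 15.15 pos [0.5764 0.308  0.0175] yaw -0.91 tilt 0.17
"dx":0.0023,"dy":-0.0000,"dz":-0.0015,"ax":0.001,"ay":0.003,"az":-0.002 F [-0.   0.4  0.3] w 0.763
```

```bash
python3 -m handwheel '[{"dx":0,"dy":0,"dz":0,"ax":0,"ay":0,"az":0},{"dx":0,"dy":0,"dz":0,"ax":0,"ay":0,"az":0},{"dx":0,"dy":0,"dz":0,"ax":0,"ay":0,"az":0},{"dx":0,"dy":0,"dz":0,"ax":0,"ay":0,"az":0},{"dx":0,"dy":0,"dz":0,"ax":0,"ay":0,"az":0}]' 255;python3 -m handwheel '[{"dx":0,"dy":0,"dz":0,"ax":0,"ay":0,"az":0},{"dx":0,"dy":0,"dz":0,"ax":0,"ay":0,"az":0},{"dx":0,"dy":0,"dz":-0.003,"ax":0,"ay":0,"az":0}]';python3 go.py 0.5787 0.308 0.12 -0.8
```

```text
time: 15.78
tool_pos: [0.5786, 0.309, 0.0206]
tool_rot: [-0.0, 1.0, -0.008, 0.001]
contact_force: [0.4, -0.3, 5.2]
gripper_width: 0.15
time: 16.15
tool_pos: [0.5768, 0.3083, 0.0214]
tool_rot: [0.0, 1.0, -0.008, -0.001]
contact_force: [-0.0, -0.1, -2.0]
gripper_width: 0.15
t 16.15 pos [0.5768 0.3083 0.0214] yaw -0.94 tilt 0.08
"dx":0.0018,"dy":0.0003,"dz":-0.0986,"ax":0.001,"ay":0.001,"az":-0.003 F [-0.  -0.1 -2. ] w 0.15
```

```bash
python3 -m handwheel '[{"dx":0,"dy":0,"dz":-0.02,"ax":0,"ay":0,"az":0},{"dx":0,"dy":0,"dz":-0.06,"ax":0,"ay":0,"az":0},{"dx":0,"dy":0,"dz":-0.1,"ax":0,"ay":0,"az":0},{"dx":0.01,"dy":0.03,"dz":-0.12,"ax":0,"ay":0,"az":0.02},{"dx":0.02,"dy":0.08,"dz":-0.12,"ax":0,"ay":0,"az":0.024}]';python3 -m handwheel '[{"dx":0.01,"dy":0.05,"dz":0,"ax":0,"ay":0,"az":0},{"dx":0.02,"dy":0.1,"dz":0,"ax":0,"ay":0,"az":0},{"dx":0.03,"dy":0.15,"dz":0,"ax":0,"ay":0,"az":0},{"dx":0.036,"dy":0.18,"dz":0,"ax":0,"ay":0,"az":0},{"dx":0.036,"dy":0.18,"dz":0,"ax":0,"ay":0,"az":0}]';python3 go.py 0.6432 0.0203 0.09 -2.2
```

```text
time: 16.77
tool_pos: [0.5978, 0.229, 0.1462]
tool_rot: [-0.001, 1.0, -0.019, 0.003]
contact_force: [0.4, -0.4, -3.2]
gripper_width: 0.151
time: 17.4
tool_pos: [0.6249, 0.0447, 0.1427]
tool_rot: [0.0, 1.0, -0.022, 0.0]
contact_force: [-0.3, 0.6, -3.0]
gripper_width: 0.149
t 17.4 pos [0.6249 0.0447 0.1427] yaw -2.51 tilt 0.02
"dx":0.0194,"dy":0.0236,"dz":0.0527,"ax":0.000,"ay":-0.000,"az":-0.005 F [-0.3  0.6 -3. ] w 0.149
```

```bash
python3 -m handwheel '[{"dx":0.01,"dy":0.012,"dz":0,"ax":0,"ay":0,"az":-0.005},{"dx":0.0195,"dy":0.0235,"dz":0.02,"ax":0,"ay":0,"az":-0.005},{"dx":0.0195,"dy":0.0235,"dz":0.04,"ax":0,"ay":0,"az":-0.005},{"dx":0.0195,"dy":0.0235,"dz":0.05,"ax":0,"ay":0,"az":-0.005},{"dx":0.0195,"dy":0.0235,"dz":0.05,"ax":0,"ay":0,"az":-0.005}]';python3 go.py 0.6432 0.0203 0.063 -2.2
python3 - <<'E'
from h import *
f=grab("scene");cv2.imwrite("pics/s10.png",cv2.resize(f["image"][180:380,220:420],None,fx=3,fy=3,interpolation=3))
W=cloud(f)
f=grab("top");T=cloud(f)
for n,W in(("s",W),("t",T)):
  m=(W[...,2]>.079)&(W[...,2]<.093)&(abs(W[...,0]-.64)<.09)&(abs(W[...,1]-.02)<.12)
  P=W[m];r=cv2.minAreaRect((P[:,:2]*1000).astype(np.float32));print(n,len(P),r,P[:,2].mean())
f=grab("wrist");cv2.imwrite("pics/w10.png",f["image"])
E
```

```text
time: 18.02
tool_pos: [0.6421, 0.0234, 0.0902]
tool_rot: [-0.0, 1.0, -0.017, -0.002]
contact_force: [0.1, 0.6, -1.4]
gripper_width: 0.156
t 18.02 pos [0.6421 0.0234 0.0902] yaw -1.98 tilt 0.19
"dx":0.0013,"dy":0.0031,"dz":0.0272,"ax":-0.000,"ay":0.003,"az":0.004 F [ 0.1  0.6 -1.4] w 0.156
s 5121 ((640.7291870117188, 23.555007934570312), (176.18917846679688, 126.64257049560547), 88.09041595458984) 0.08289259242916906
t 1030 ((641.6907348632812, 16.173423767089844), (163.95326232910156, 125.13838195800781), 88.14189147949219) 0.08430313992051099
```

View pics/s10.png

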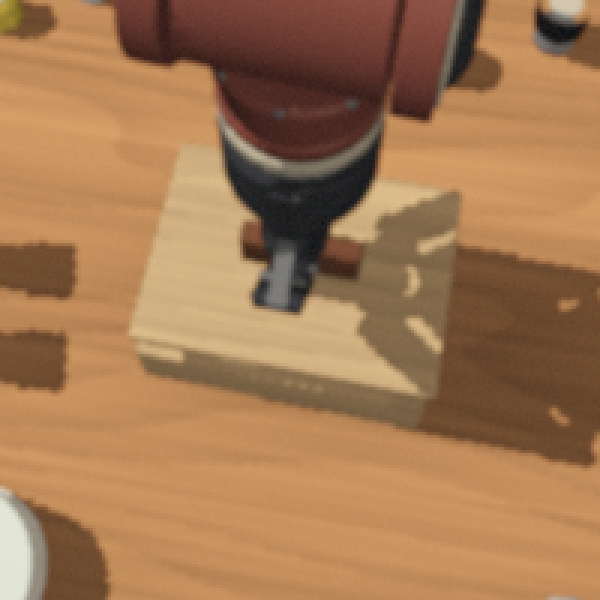

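View pics/w10.png

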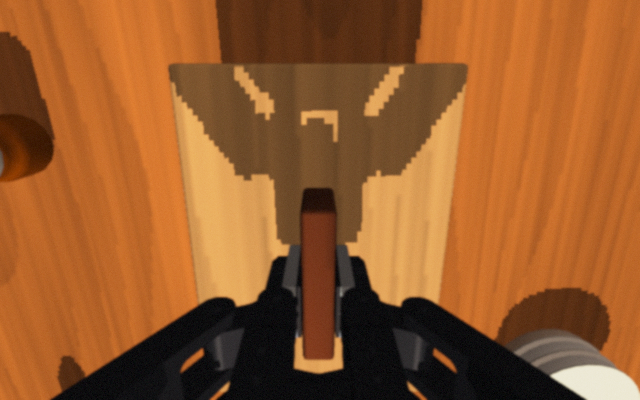

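```bash
python3 - <<'E'
import numpy as np,cv2
W=np.load("scene0.npz")["W"]
m=(W[...,2]>.044)&(W[...,2]<.052)&(abs(W[...,0]-.64)<.09)&(abs(W[...,1]-.02)<.12)
P=W[m];print(len(P),cv2.minAreaRect((P[:,:2]*1000).astype(np.float32)))
E
python3 go.py 0.6432 0.0203 0.063 -2.2
```

```text
1139 ((641.7377319335938, 21.77935028076172), (172.35855102539062, 123.11271667480469), 87.63422393798828)
t 18.18 pos [0.6438 0.023  0.0929] yaw -2.0 tilt 0.08
"dx":-0.0006,"dy":0.0027,"dz":0.0299,"ax":0.000,"ay":-0.001,"az":0.003 F [ 0.4  0.4 -2.7] w 0.152
```

```bash
python3 -m handwheel '[{"dx":0.0005,"dy":0.002,"dz":0.01,"ax":0,"ay":0,"az":0.004},{"dx":0.0005,"dy":0.002,"dz":0.018,"ax":0,"ay":0,"az":0.004},{"dx":0.0005,"dy":0.002,"dz":0.025,"ax":0,"ay":0,"az":0.004},{"dx":0.0005,"dy":0.002,"dz":0.025,"ax":0,"ay":0,"az":0.004}]';python3 go.py 0.6432 0.0203 0.063 -2.2
```

```text
time: 18.68
tool_pos: [0.6429, 0.0207, 0.0657]
tool_rot: [-0.0, 1.0, -0.02, -0.001]
contact_force: [-0.1, -0.3, -2.4]
gripper_width: 0.152
t 18.68 pos [0.6429 0.0207 0.0657] yaw -2.27 tilt 0.12
"dx":0.0003,"dy":0.0004,"dz":0.0027,"ax":-0.000,"ay":0.002,"az":-0.001 F [-0.1 -0.3 -2.4] w 0.152
```

```bash
python3 -m handwheel '[{"dx":0,"dy":0,"dz":0.002,"ax":0,"ay":0,"az":0},{"dx":0,"dy":0,"dz":0.003,"ax":0,"ay":0,"az":0},{"dx":0,"dy":0,"dz":0.003,"ax":0,"ay":0,"az":0}]';python3 go.py 0.6432 0.0203 0.063 -2.2
```

```text
time: 19.05
tool_pos: [0.6438, 0.0206, 0.0641]
tool_rot: [-0.0, 1.0, -0.02, 0.0]
contact_force: [-0.2, 0.2, -2.9]
gripper_width: 0.15
t 19.05 pos [0.6438 0.0206 0.0641] yaw -2.26 tilt 0.01
"dx":-0.0006,"dy":0.0003,"dz":0.0011,"ax":-0.000,"ay":-0.000,"az":-0.001 F [-0.2  0.2 -2.9] w 0.15
```

```bash
python3 -m handwheel '[{"dx":0,"dy":0,"dz":0.001,"ax":0,"ay":0,"az":0},{"dx":0,"dy":0,"dz":0.002,"ax":0,"ay":0,"az":0},{"dx":0,"dy":0,"dz":0.002,"ax":0,"ay":0,"az":0}]';python3 go.py 0.6432 0.0203 0.063 -2.2
```

```text
time: 19.42
tool_pos: [0.6441, 0.0206, 0.0637]
tool_rot: [0.0, 1.0, -0.02, 0.0]
contact_force: [-4.5, -0.9, 4.7]
gripper_width: 0.149
t 19.43 pos [0.6441 0.0206 0.0637] yaw -2.26 tilt 0.02
"dx":-0.0009,"dy":0.0003,"dz":0.0007,"ax":0.000,"ay":-0.000,"az":-0.001 F [-4.5 -0.9  4.7] w 0.149
```

Contact came at the expected height of 0.0637. Releasing, rising, then checking the lid.

```bash
python3 -m handwheel '[{"dx":0,"dy":0,"dz":0,"ax":0,"ay":0,"az":0},{"dx":0,"dy":0,"dz":0,"ax":0,"ay":0,"az":0},{"dx":0,"dy":0,"dz":0,"ax":0,"ay":0,"az":0}]' 120;  python3 -m handwheel '[{"dx":0,"dy":0,"dz":-0.01,"ax":0,"ay":0,"az":0},{"dx":0,"dy":0,"dz":-0.05,"ax":0,"ay":0,"az":0},{"dx":0,"dy":0,"dz":-0.1,"ax":0,"ay":0,"az":0},{"dx":-0.03,"dy":-0.03,"dz":-0.1,"ax":0,"ay":0,"az":0},{"dx":-0.08,"dy":-0.07,"dz":-0.1,"ax":0,"ay":0,"az":0}]' 50;python3 -m handwheel '[{"dx":-0.05,"dy":-0.03,"dz":0,"ax":0,"ay":0,"az":0},{"dx":-0.1,"dy":-0.06,"dz":0,"ax":0,"ay":0,"az":0},{"dx":-0.14,"dy":-0.075,"dz":0.01,"ax":0,"ay":0,"az":0},{"dx":-0.14,"dy":-0.075,"dz":0.01,"ax":0,"ay":0,"az":0}]'; python3 go.py 0.4095 0.1705 0.13 0
python3 - <<'E'
from h import *
f=grab("scene");cv2.imwrite("pics/s11.png",cv2.resize(f["image"][180:380,220:420],None,fx=3,fy=3,interpolation=3))
W=cloud(f)
f=grab("top");T=cloud(f)
for n,W in(("s",W),("t",T)):
  m=(W[...,2]>.052)&(W[...,2]<.062)&(abs(W[...,0]-.64)<.09)&(abs(W[...,1]-.02)<.12)
  P=W[m];r=cv2.minAreaRect((P[:,:2]*1000).astype(np.float32));print(n,len(P),r,P[:,2].mean())
  A=np.c_[P[:,:2]-P[:,:2].mean(0),np.ones(len(P))];print(np.linalg.lstsq(A,P[:,2],rcond=None)[0])
f=grab("wrist");cv2.imwrite("pics/w11.png",f["image"]);W=cloud(f)
m=(W[...,2]>.03)&(W[...,2]<.055)&(abs(W[...,0]-.41)<.04)&(abs(W[...,1]-.17)<.04)
P=W[m];print("eye",len(P),cv2.minAreaRect((P[:,:2]*1000).astype(np.float32)))
E
```

```text
time: 19.8
tool_pos: [0.6438, 0.0206, 0.0619]
tool_rot: [0.0, 1.0, -0.02, 0.0]
contact_force: [-0.3, 0.5, 0.1]
gripper_width: 0.53
time: 20.42
tool_pos: [0.5687, 0.0929, 0.1644]
tool_rot: [-0.0, 1.0, -0.021, 0.002]
contact_force: [-0.1, 0.5, -0.4]
gripper_width: 0.807
time: 20.92
tool_pos: [0.4283, 0.174, 0.1513]
tool_rot: [0.0, 1.0, -0.018, -0.0]
contact_force: [1.0, -0.1, 0.2]
gripper_width: 0.808
t 20.93 pos [0.4283 0.174  0.1513] yaw -2.09 tilt 0.06
"dx":-0.0187,"dy":0.0042,"dz":0.0214,"ax":0.000,"ay":0.001,"az":-0.036 F [ 1.  -0.1  0.2] w 0.808
s 5958 ((642.9619140625, 20.75719451904297), (176.0511016845703, 126.72830963134766), 87.70526123046875) 0.056335531011562585
[-0.0002069  -0.00043449  0.05633553]
t 3631 ((644.0051879882812, 19.294822692871094), (176.00233459472656, 126.7953872680664), 87.75032806396484) 0.05639359664957787
[-0.000452   -0.00076548  0.0563936 ]
eye 1016 ((409.2835693359375, 181.84017944335938), (30.601516723632812, 30.679126739501953), 35.31400680541992)
```

View pics/s11.png

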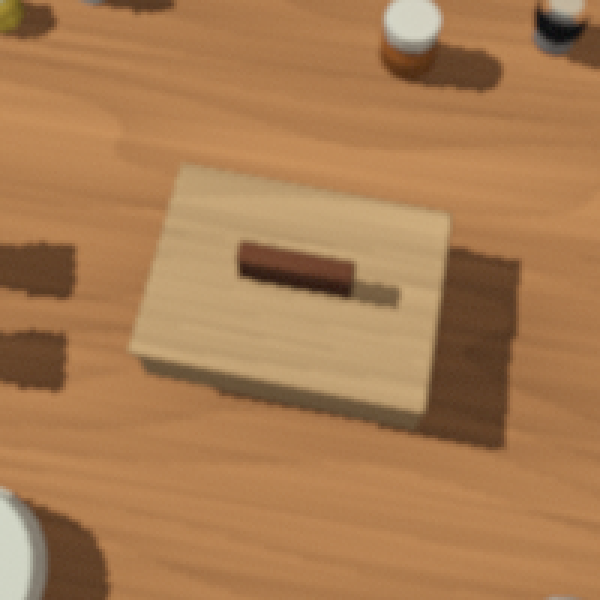

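View pics/w11.png

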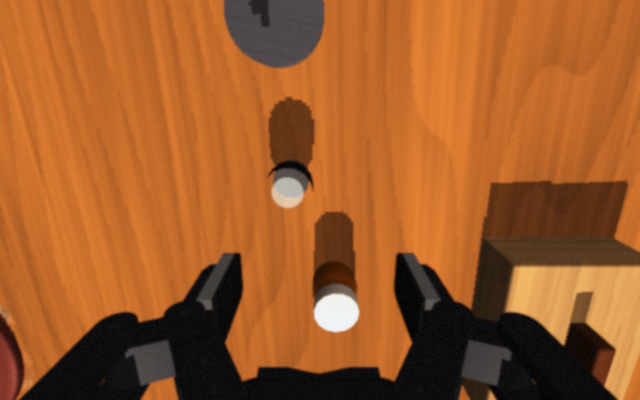

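```bash
python3 - <<'E'
from h import *
print(manip.state()["tool_pos"])
f=grab("wrist");W=cloud(f);im=f["image"];cv2.imwrite("pics/w12.png",cv2.resize(im[120:340,220:420],None,fx=3,fy=3,interpolation=3))
print((W[150:225:5,265:316:5,2]*1000).round())
print((W[150:225:5,265:316:5,1]*1000).round())
m=(W[...,2]>.045)&(W[...,2]<.058)&(abs(W[...,0]-.41)<.04)&(abs(W[...,1]-.17)<.04)
P=W[m];print("eye",len(P),cv2.minAreaRect((P[:,:2]*1000).astype(np.float32)))
m=(W[...,2]>.045)&(W[...,2]<.06)&(abs(W[...,0]-.443)<.04)&(abs(W[...,1]-.07)<.04)
P=W[m];print("jar",len(P),cv2.minAreaRect((P[:,:2]*1000).astype(np.float32)))
T=np.load("top0.npz")["W"];print((T[210:236:2,218:246:2,2]*1000).round());print((T[210:236:4,218:246:4,1]*1000).round())
E
```

```text
[0.4319763  0.17306931 0.15310176]
[[ 0.  0.  1.  1.  0.  1. -0. -1. -0. -0. -0.]
 [ 1. -0. -0.  0.  1. -0.  1.  0. -1.  2. -0.]
 [-0.  1.  0.  1. -1.  4.  2.  1. -0. nan -0.]
 [ 1. -0.  0. 33. 41. 38. 37. 29. -0.  0. -0.]
 [ 1. -1. 48. 18. 19. 18. 18. 45. 34.  2. -0.]
 [ 1.  1. 19. 18. 18. 17. 18. 18. 48. 31. -0.]
 [ 0.  0. 18. 50. 50. 50. 50. 17. 17. 42. -1.]
 [-0. -0. 50. 52. 50. 50. 51. 51. 19. -1.  0.]
 [-0. -0. 51. 49. 51. 51. 50. 51. 18. -0.  1.]
 [ 0. -2. 51. 50. 51. 50. 51. 51.  0. -1.  1.]
 [ 0.  0. 51. 51. 50. 51. 51. 52.  0.  0.  0.]
 [-1. -1.  0. 50. 51. 51. 51.  0.  0. -0. -1.]
 [-0.  0.  0.  0.  1.  1.  0.  1.  0. -1.  1.]
 [ 0.  0. -1.  0. -0.  1. -0.  0.  1. -1.  0.]
 [ 0.  1.  2.  2. -0. -1.  0.  0. -0.  1. -0.]]
[[201. 201. 201. 200. 200. 200. 200. 199. 199. 199. 199.]
 [197. 196. 196. 196. 196. 196. 196. 195. 195. 195. 195.]
 [192. 192. 192. 192. 191. 192. 191. 191. 190.  nan 190.]
 [188. 187. 187. 194. 196. 195. 195. 193. 186. 186. 186.]
 [183. 182. 194. 187. 187. 186. 186. 192. 190. 182. 181.]
 [179. 178. 183. 182. 182. 182. 182. 182. 189. 185. 176.]
 [174. 174.
[... 1069 characters left out ...]
9. 38.  6. -4.  1.]
 [ 2.  2.  2. -1. 55. 48. 51. 51. 49. 20. 43. -1.  1.  1.]
 [-1.  0.  1. -2. 50. 52. 53. 52. 51. 19. 40.  2.  2.  3.]
 [ 1. -1. -1. -7. 51. 50. 51. 48. 15. 17. 32. -3. -1.  0.]
 [-2.  0. -0.  1.  2. -2. 20. 18. 20. 35.  1.  2.  1.  2.]
 [-1.  1. -1. -2.  0. -1.  1. 46.  2. -2. -1. -2.  2. -3.]
 [-0.  2. -0.  3.  1.  0.  3. -0.  0. -1.  3. -2. -3.  1.]
 [ 0. -2.  3.  2.  2. -2.  1. -5. -0.  1.  1. -3.  0. -0.]]
[[214. 204. 195. 184. 175. 165. 155.]
 [214. 204. 193. 184. 175. 165. 155.]
 [213. 203. 194. 174. 171. 159. 154.]
 [212. 202. 182. 174. 165. 157. 154.]
 [212. 203. 183. 173. 171. 158. 154.]
 [212. 202. 192. 182. 173. 163. 153.]
 [211. 201. 192. 182. 173. 163. 153.]]
```

View pics/w12.png

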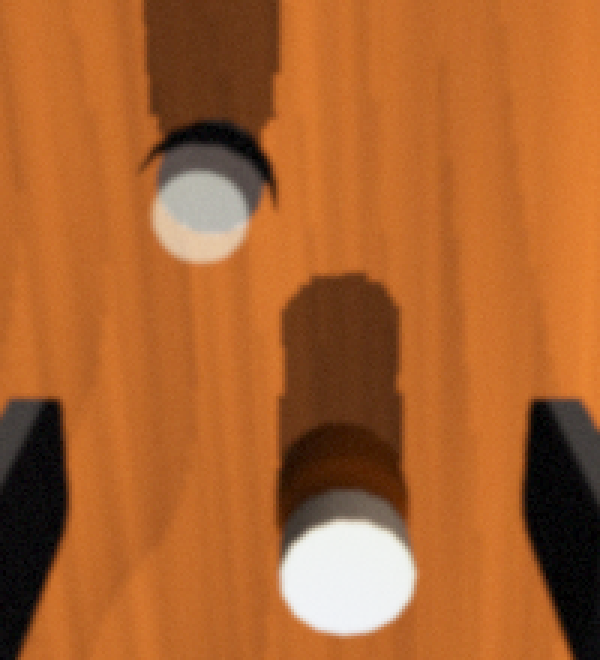

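```bash
python3 - <<'E'
from h import *
f=grab("wrist");W=cloud(f)
P0=W[(W[...,2]>.012)&(W[...,2]<.056)&(abs(W[...,0]-.41)<.04)&(abs(W[...,1]-.176)<.04)]
for a,b in((.012,.022),(.024,.046),(.047,.055),(.012,.056)):
  P=P0[(P0[:,2]>a)&(P0[:,2]<b)]
  print(a,b,len(P),"x",P[:,0].min().round(4),P[:,0].max().round(4),"y",P[:,1].min().round(4),P[:,1].max().round(4))
T=np.load("top0.npz")["W"];S=np.load("scene0.npz")["W"]
for n,W in(("top",T),("scene",S)):
 P0=W[(W[...,2]>.012)&(W[...,2]<.056)&(abs(W[...,0]-.41)<.04)&(abs(W[...,1]-.176)<.04)]
 for a,b in((.012,.022),(.024,.046),(.047,.055),(.012,.056)):
  P=P0[(P0[:,2]>a)&(P0[:,2]<b)]
  if len(P):print(n,a,b,len(P),"x",P[:,0].min().round(4),P[:,0].max().round(4),"y",P[:,1].min().round(4),P[:,1].max().round(4))
E
python3 go.py 0.41 0.1765 0.13 0
```

```text
0.012 0.022 367 x 0.3934 0.423 y 0.1666 0.1885
0.024 0.046 270 x 0.3935 0.4275 y 0.1763 0.196
0.047 0.055 805 x 0.3935 0.427 y 0.165 0.1959
0.012 0.056 1466 x 0.3934 0.4275 y 0.165 0.196
top 0.012 0.022 44 x 0.395 0.4216 y 0.1629 0.183
top 0.024 0.046 25 x 0.3907 0.4262 y 0.1565 0.1698
top 0.047 0.055 84 x 0.3977 0.4189 y 0.1577 0.1856
top 0.012 0.056 160 x 0.3907 0.4262 y 0.1565 0.1856
scene 0.012 0.022 44 x 0.3928 0.4248 y 0.164 0.1912
scene 0.024 0.046 107 x 0.4038 0.4273 y 0.1582 0.195
scene 0.047 0.055 98 x 0.3958 0.4264 y 0.1597 0.1936
scene 0.012 0.056 257 x 0.3928 0.4273 y 0.1582 0.195
t 21.18 pos [0.4322 0.1728 0.1529] yaw -2.33 tilt 0.09
"dx":-0.0224,"dy":-0.0028,"dz":0.0229,"ax":-0.000,"ay":-0.002,"az":-0.041 F [-0.4 -1.2  0.6] w 0.799
```

```bash
python3 -m handwheel '[{"dx":-0.012,"dy":-0.002,"dz":0,"ax":0,"ay":0,"az":-0.041},{"dx":-0.0235,"dy":-0.0028,"dz":0,"ax":0,"ay":0,"az":-0.041},{"dx":-0.0235,"dy":-0.0028,"dz":0.03,"ax":0,"ay":0,"az":-0.041},{"dx":-0.0235,"dy":-0.0028,"dz":0.06,"ax":0,"ay":0,"az":-0.041},{"dx":-0.0235,"dy":-0.0028,"dz":0.06,"ax":0,"ay":0,"az":-0.041}]' 50;python3 go.py 0.409 0.1765 0.02 0
```

```text
time: 21.8
tool_pos: [0.4048, 0.1764, 0.0895]
tool_rot: [0.001, 1.0, 0.001, -0.003]
contact_force: [0.5, -0.5, -0.5]
gripper_width: 0.803
t 21.8 pos [0.4048 0.1764 0.0895] yaw 0.09 tilt 0.34
"dx":0.0046,"dy":-0.0002,"dz":0.0694,"ax":0.001,"ay":0.006,"az":0.002 F [ 0.5 -0.5 -0.5] w 0.803
```

```bash
python3 -m handwheel '[{"dx":0,"dy":0,"dz":0.03,"ax":0,"ay":0,"az":0},{"dx":0,"dy":0,"dz":0.055,"ax":0,"ay":0,"az":0},{"dx":0,"dy":0,"dz":0.072,"ax":0,"ay":0,"az":0},{"dx":0,"dy":0,"dz":0.072,"ax":0,"ay":0,"az":0}]';python3 go.py 0.409 0.1765 0.02 0
```

```text
time: 22.3
tool_pos: [0.407, 0.1769, 0.0201]
tool_rot: [0.0, 1.0, 0.001, -0.001]
contact_force: [0.2, 0.5, 0.5]
gripper_width: 0.808
t 22.3 pos [0.407  0.1769 0.0201] yaw 0.09 tilt 0.07
"dx":0.0020,"dy":0.0004,"dz":0.0001,"ax":0.000,"ay":0.001,"az":0.002 F [0.2 0.5 0.5] w 0.808
```

```bash
python3 -m handwheel '[{"dx":0,"dy":0,"dz":0,"ax":0,"ay":0,"az":0},{"dx":0,"dy":0,"dz":0,"ax":0,"ay":0,"az":0},{"dx":0,"dy":0,"dz":0,"ax":0,"ay":0,"az":0},{"dx":0,"dy":0,"dz":0,"ax":0,"ay":0,"az":0},{"dx":0,"dy":0,"dz":0,"ax":0,"ay":0,"az":0}]' 255;python3 -m handwheel '[{"dx":0,"dy":0,"dz":0,"ax":0,"ay":0,"az":0},{"dx":0,"dy":0,"dz":-0.005,"ax":0,"ay":0,"az":0},{"dx":0,"dy":0,"dz":-0.01,"ax":0,"ay":0,"az":0},{"dx":0,"dy":0,"dz":-0.01,"ax":0,"ay":0,"az":0}]';python3 go.py 0.409 0.1765 0.15 0;python3 - <<'E'
from h import *
f=grab("scene");cv2.imwrite("pics/s13.png",cv2.resize(f["image"][110:260,320:500],None,fx=4,fy=4,interpolation=3))
E
```

```text
time: 22.92
tool_pos: [0.409, 0.1774, 0.0219]
tool_rot: [-0.0, 1.0, 0.001, 0.001]
contact_force: [-1.9, 0.4, 5.5]
gripper_width: 0.422
time: 23.42
tool_pos: [0.4076, 0.177, 0.0303]
tool_rot: [-0.0, 1.0, 0.001, 0.0]
contact_force: [-0.5, -0.4, -1.5]
gripper_width: 0.423
t 23.43 pos [0.4076 0.177  0.0303] yaw 0.09 tilt 0.04
"dx":0.0015,"dy":0.0005,"dz":-0.1197,"ax":-0.000,"ay":-0.001,"az":0.001 F [-0.5 -0.4 -1.5] w 0.423
```

View pics/s13.png

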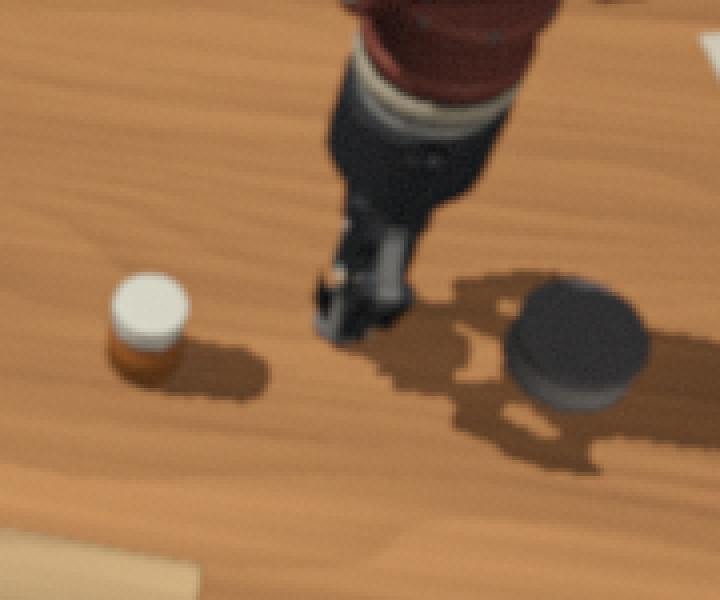

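```bash
python3 -m handwheel '[{"dx":0,"dy":0,"dz":-0.03,"ax":0,"ay":0,"az":0},{"dx":0,"dy":0,"dz":-0.07,"ax":0,"ay":0,"az":0},{"dx":0,"dy":0,"dz":-0.11,"ax":0,"ay":0,"az":0},{"dx":0.01,"dy":0.03,"dz":-0.13,"ax":0,"ay":0,"az":0},{"dx":0.02,"dy":0.08,"dz":-0.13,"ax":0,"ay":0,"az":0}]';python3 -m handwheel '[{"dx":0.02,"dy":0.05,"dz":0,"ax":0,"ay":0,"az":0},{"dx":0.04,"dy":0.1,"dz":0,"ax":0,"ay":0,"az":-0.03},{"dx":0.06,"dy":0.15,"dz":0,"ax":0,"ay":0,"az":-0.06},{"dx":0.08,"dy":0.2,"dz":0,"ax":0,"ay":0,"az":-0.09},{"dx":0.1,"dy":0.25,"dz":0,"ax":0,"ay":0,"az":-0.1}]';python3 go.py 0.5805 -0.296 0.12 6
```

```text
time: 24.1
tool_pos: [0.4291, 0.0969, 0.1625]
tool_rot: [-0.0, 1.0, 0.002, 0.002]
contact_force: [0.8, -0.9, -1.4]
gripper_width: 0.425
time: 24.72
tool_pos: [0.5281, -0.1546, 0.1595]
tool_rot: [-0.0, 0.999, 0.051, -0.0]
contact_force: [0.2, 0.7, -0.3]
gripper_width: 0.426
t 24.73 pos [ 0.5281 -0.1546  0.1595] yaw 5.82 tilt 0.04
"dx":0.0378,"dy":0.1460,"dz":0.0394,"ax":-0.001,"ay":0.000,"az":-0.003 F [ 0.2  0.7 -0.3] w 0.426
```

```bash
python3 -m handwheel '[{"dx":0.013,"dy":0.05,"dz":0,"ax":0,"ay":0,"az":0},{"dx":0.026,"dy":0.1,"dz":0,"ax":0,"ay":0,"az":0},{"dx":0.038,"dy":0.14,"dz":0.01,"ax":0,"ay":0,"az":0},{"dx":0.038,"dy":0.146,"dz":0.04,"ax":0,"ay":0,"az":0},{"dx":0.038,"dy":0.146,"dz":0.06,"ax":0,"ay":0,"az":0}]';python3 go.py 0.5805 -0.296 0.03 6
python3 - <<'E'
from h import *
f=grab("scene");cv2.imwrite("pics/s14.png",cv2.resize(f["image"][110:270,60:260],None,fx=4,fy=3.7,interpolation=3))
E
```

```text
time: 25.35
tool_pos: [0.5796, -0.2944, 0.0975]
tool_rot: [-0.001, 0.999, 0.05, -0.001]
contact_force: [-0.3, -0.2, -1.5]
gripper_width: 0.422
t 25.35 pos [ 0.5796 -0.2944  0.0975] yaw 5.76 tilt 0.18
"dx":0.0009,"dy":0.0019,"dz":0.0675,"ax":-0.002,"ay":0.002,"az":-0.004 F [-0.3 -0.2 -1.5] w 0.422
```

View pics/s14.png

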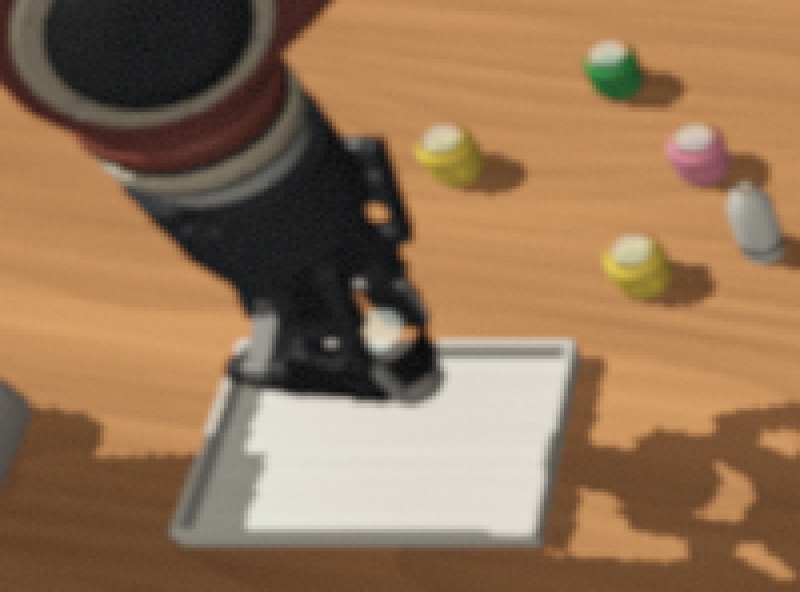

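```bash
python3 -m handwheel '[{"dx":0,"dy":0.001,"dz":0.02,"ax":0,"ay":0,"az":0},{"dx":0,"dy":0.001,"dz":0.045,"ax":0,"ay":0,"az":0},{"dx":0,"dy":0.001,"dz":0.062,"ax":0,"ay":0,"az":0},{"dx":0,"dy":0.001,"dz":0.067,"ax":0,"ay":0,"az":0},{"dx":0,"dy":0.001,"dz":0.067,"ax":0,"ay":0,"az":0}]';python3 -m handwheel '[{"dx":0,"dy":0,"dz":0.002,"ax":0,"ay":0,"az":0},{"dx":0,"dy":0,"dz":0.003,"ax":0,"ay":0,"az":0},{"dx":0,"dy":0,"dz":0.003,"ax":0,"ay":0,"az":0}]'
```

```text
time: 26.02
tool_pos: [0.5808, -0.2952, 0.0332]
tool_rot: [0.0, 0.999, 0.051, 0.0]
contact_force: [-0.2, -0.4, -1.7]
gripper_width: 0.428
time: 26.4
tool_pos: [0.5808, -0.2954, 0.0304]
tool_rot: [0.0, 0.999, 0.051, 0.0]
contact_force: [-0.5, 0.5, -0.6]
gripper_width: 0.429
```

```bash
python3 -m handwheel '[{"dx":0,"dy":0,"dz":0.001,"ax":0,"ay":0,"az":0},{"dx":0,"dy":0,"dz":0.002,"ax":0,"ay":0,"az":0},{"dx":0,"dy":0,"dz":0.002,"ax":0,"ay":0,"az":0}]'
```

```text
time: 26.78
tool_pos: [0.5805, -0.2952, 0.0278]
tool_rot: [-0.0, 0.999, 0.051, -0.0]
contact_force: [-0.9, -0.2, -0.7]
gripper_width: 0.429
```

```bash
python3 -m handwheel '[{"dx":0,"dy":0,"dz":0.001,"ax":0,"ay":0,"az":0},{"dx":0,"dy":0,"dz":0.002,"ax":0,"ay":0,"az":0},{"dx":0,"dy":0,"dz":0.002,"ax":0,"ay":0,"az":0}]'
```

```text
time: 27.15
tool_pos: [0.5805, -0.2952, 0.0258]
tool_rot: [-0.0, 0.999, 0.051, -0.0]
contact_force: [-0.1, -0.5, -1.4]
gripper_width: 0.427
```

```bash
python3 -m handwheel '[{"dx":0,"dy":0,"dz":0.001,"ax":0,"ay":0,"az":0},{"dx":0,"dy":0,"dz":0.002,"ax":0,"ay":0,"az":0},{"dx":0,"dy":0,"dz":0.002,"ax":0,"ay":0,"az":0}]'
```

```text
time: 27.52
tool_pos: [0.5808, -0.2955, 0.025]
tool_rot: [0.0, 0.999, 0.051, -0.0]
contact_force: [-2.4, 1.2, 4.3]
gripper_width: 0.422
```

```bash
python3 -m handwheel '[{"dx":0,"dy":0,"dz":0,"ax":0,"ay":0,"az":0},{"dx":0,"dy":0,"dz":0,"ax":0,"ay":0,"az":0},{"dx":0,"dy":0,"dz":0,"ax":0,"ay":0,"az":0}]' 80;  python3 -m handwheel '[{"dx":0,"dy":0,"dz":-0.01,"ax":0,"ay":0,"az":0},{"dx":0,"dy":0,"dz":-0.05,"ax":0,"ay":0,"az":0},{"dx":0,"dy":0,"dz":-0.1,"ax":0,"ay":0,"az":0},{"dx":-0.03,"dy":-0.03,"dz":-0.13,"ax":0,"ay":0,"az":0.05},{"dx":-0.08,"dy":-0.06,"dz":-0.13,"ax":0,"ay":0,"az":0.1}]';python3 go.py 0.4208 -0.1758 0.15 0
```

```text
time: 27.9
tool_pos: [0.5806, -0.2952, 0.0237]
tool_rot: [-0.0, 0.999, 0.051, -0.0]
contact_force: [-0.4, -0.6, -0.5]
gripper_width: 0.687
time: 28.52
tool_pos: [0.497, -0.2448, 0.1593]
tool_rot: [0.003, 1.0, 0.0, 0.004]
contact_force: [-0.8, -0.3, 0.6]
gripper_width: 0.685
t 28.52 pos [ 0.497  -0.2448  0.1593] yaw 0.04 tilt 0.52
"dx":-0.0762,"dy":-0.0691,"dz":0.0084,"ax":0.005,"ay":-0.008,"az":0.001 F [-0.8 -0.3  0.6] w 0.685
```

```bash
python3 -m handwheel '[{"dx":-0.035,"dy":-0.03,"dz":0,"ax":0,"ay":0,"az":0},{"dx":-0.074,"dy":-0.068,"dz":0.008,"ax":0,"ay":0,"az":0},{"dx":-0.074,"dy":-0.068,"dz":0.008,"ax":0,"ay":0,"az":0},{"dx":-0.074,"dy":-0.068,"dz":0.008,"ax":0,"ay":0,"az":0}]';python3 go.py 0.4208 -0.1758 0.012 0
python3 - <<'E'
from h import *
f=grab("wrist");cv2.imwrite("pics/w15.png",f["image"]);W=cloud(f)
for a,b in((.01,.042),(.01,.07),(.058,.07)):
  m=(W[...,2]>a)&(W[...,2]<b)&(abs(W[...,0]-.421)<.03)&(abs(W[...,1]+.176)<.03)
  P=W[m];print("long",len(P),cv2.minAreaRect((P[:,:2]*1000).astype(np.float32)),P[:,0].min(),P[:,0].max())
f=grab("scene");cv2.imwrite("pics/s15.png",cv2.resize(f["image"][110:270,60:260],None,fx=4,fy=3.7,interpolation=3))
E
```

```text
time: 29.02
tool_pos: [0.4217, -0.1763, 0.1472]
tool_rot: [0.001, 1.0, 0.001, 0.001]
contact_force: [0.6, 1.0, 0.6]
gripper_width: 0.688
t 29.02 pos [ 0.4217 -0.1763  0.1472] yaw 0.1 tilt 0.16
"dx":-0.0012,"dy":-0.0007,"dz":0.1352,"ax":0.002,"ay":-0.002,"az":0.002 F [0.6 1.  0.6] w 0.688
long 318 ((419.6344909667969, -173.77081298828125), (25.267576217651367, 22.46480369567871), 57.73470687866211) 0.40814861079895676 0.43348135112824815
long 1068 ((420.6502990722656, -174.54885864257812), (25.898496627807617, 25.063142776489258), 43.69147491455078) 0.40814861079895676 0.43366973160844363
long 177 ((420.9986877441406, -174.53440856933594), (13.34642505645752, 14.277837753295898), 67.84492492675781) 0.4135791636028922 0.42794193669334724
```

View pics/w15.png

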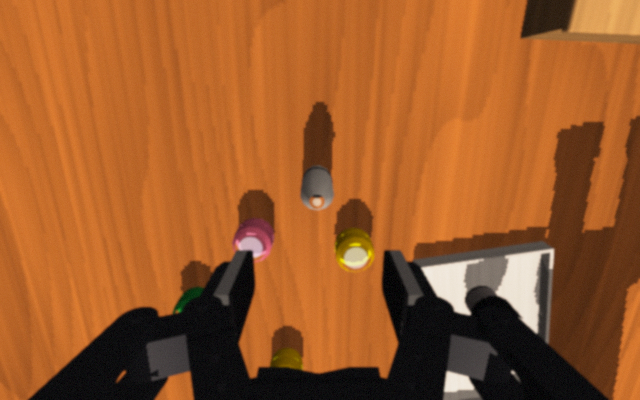

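View pics/s15.png

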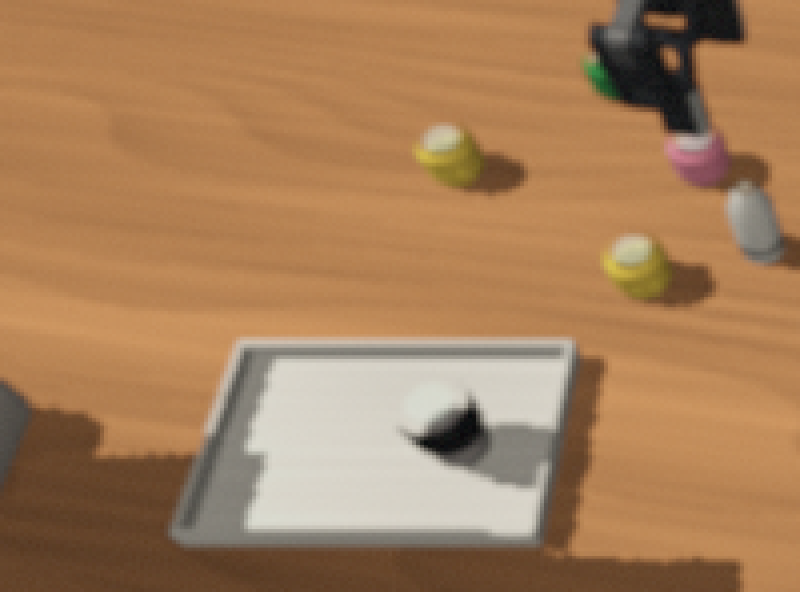

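```bash
python3 -m handwheel '[{"dx":-0.0005,"dy":-0.0015,"dz":0.03,"ax":0,"ay":0,"az":0},{"dx":-0.0005,"dy":-0.0015,"dz":0.07,"ax":0,"ay":0,"az":0},{"dx":-0.0005,"dy":-0.0015,"dz":0.11,"ax":0,"ay":0,"az":0},{"dx":-0.0005,"dy":-0.0015,"dz":0.133,"ax":0,"ay":0,"az":0},{"dx":-0.0005,"dy":-0.0015,"dz":0.133,"ax":0,"ay":0,"az":0}]';python3 go.py 0.4209 -0.175 0.014 0
```

```text
time: 29.75
tool_pos: [0.4198, -0.1743, 0.0114]
tool_rot: [-0.001, 1.0, 0.0, -0.002]
contact_force: [-0.7, 0.1, 0.5]
gripper_width: 0.688
t 29.75 pos [ 0.4198 -0.1743  0.0114] yaw 0.06 tilt 0.24
"dx":0.0011,"dy":0.0007,"dz":-0.0026,"ax":-0.002,"ay":0.004,"az":0.001 F [-0.7  0.1  0.5] w 0.688
```

```bash
python3 -m handwheel '[{"dx":0,"dy":0,"dz":0,"ax":0,"ay":0,"az":0},{"dx":0,"dy":0,"dz":0,"ax":0,"ay":0,"az":0},{"dx":0,"dy":0,"dz":0,"ax":0,"ay":0,"az":0},{"dx":0,"dy":0,"dz":0,"ax":0,"ay":0,"az":0},{"dx":0,"dy":0,"dz":0,"ax":0,"ay":0,"az":0}]' 255;python3 -m handwheel '[{"dx":0,"dy":0,"dz":0,"ax":0,"ay":0,"az":0},{"dx":0,"dy":0,"dz":-0.005,"ax":0,"ay":0,"az":0},{"dx":0,"dy":0,"dz":-0.01,"ax":0,"ay":0,"az":0},{"dx":0,"dy":0,"dz":-0.01,"ax":0,"ay":0,"az":0}]';python3 go.py 0.5935 -0.375 0.15 6
```

```text
time: 30.38
tool_pos: [0.4218, -0.1753, 0.0149]
tool_rot: [0.001, 1.0, 0.001, 0.002]
contact_force: [-0.4, -1.5, 6.6]
gripper_width: 0.282
time: 30.88
tool_pos: [0.4205, -0.1743, 0.0233]
tool_rot: [0.0, 1.0, 0.001, 0.0]
contact_force: [0.2, -1.0, -2.0]
gripper_width: 0.282
t 30.88 pos [ 0.4205 -0.1743  0.0233] yaw 0.09 tilt 0.03
"dx":0.1728,"dy":0.2010,"dz":-0.1266,"ax":0.000,"ay":-0.001,"az":-0.103 F [ 0.2 -1.  -2. ] w 0.282
```

```bash
python3 -m handwheel '[{"dx":0,"dy":0,"dz":-0.04,"ax":0,"ay":0,"az":0},{"dx":0,"dy":0,"dz":-0.09,"ax":0,"ay":0,"az":0},{"dx":0.03,"dy":0.03,"dz":-0.125,"ax":0,"ay":0,"az":0},{"dx":0.07,"dy":0.08,"dz":-0.125,"ax":0,"ay":0,"az":-0.05},{"dx":0.11,"dy":0.13,"dz":-0.125,"ax":0,"ay":0,"az":-0.103}]';python3 -m handwheel '[{"dx":0.03,"dy":0.04,"dz":0,"ax":0,"ay":0,"az":0},{"dx":0.055,"dy":0.077,"dz":0,"ax":0,"ay":0,"az":0},{"dx":0.055,"dy":0.077,"dz":0,"ax":0,"ay":0,"az":0},{"dx":0.055,"dy":0.077,"dz":0.02,"ax":0,"ay":0,"az":0},{"dx":0.055,"dy":0.077,"dz":0.04,"ax":0,"ay":0,"az":0}]';python3 go.py 0.5935 -0.375 0.025 6;python3 - <<'E'
from h import *
f=grab("scene");cv2.imwrite("pics/s16.png",cv2.resize(f["image"][110:270,60:260],None,fx=4,fy=3.7,interpolation=3))
E
```

```text
time: 31.5
tool_pos: [0.53, -0.3031, 0.1487]
tool_rot: [0.0, 0.999, 0.053, 0.001]
contact_force: [0.6, -0.5, -0.4]
gripper_width: 0.285
time: 32.12
tool_pos: [0.5904, -0.3713, 0.106]
tool_rot: [-0.001, 0.999, 0.052, -0.001]
contact_force: [-0.5, -0.0, -1.2]
gripper_width: 0.283
t 32.12 pos [ 0.5904 -0.3713  0.106 ] yaw 6.02 tilt 0.1
"dx":0.0028,"dy":0.0041,"dz":0.0810,"ax":-0.001,"ay":0.001,"az":0.000 F [-0.5 -0.  -1.2] w 0.283
```

View pics/s16.png

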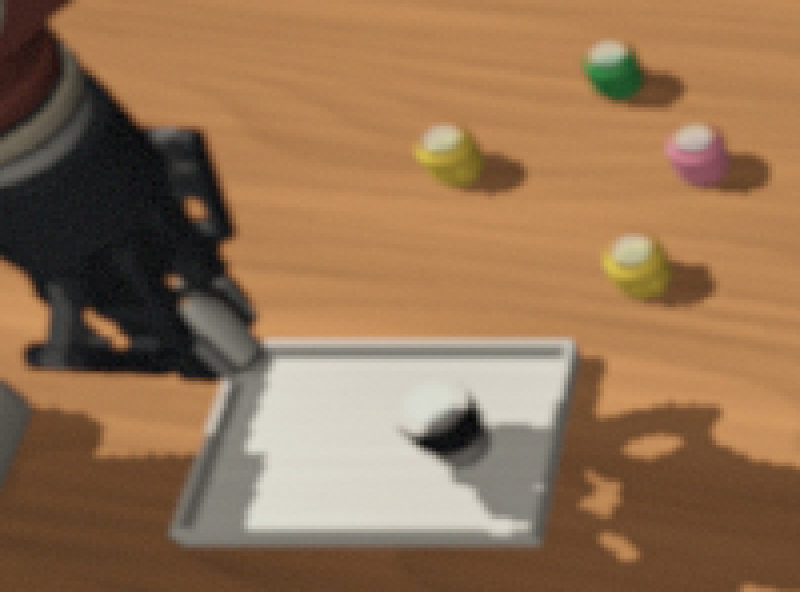

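```bash
python3 -m handwheel '[{"dx":0.002,"dy":0.001,"dz":0.025,"ax":0,"ay":0,"az":0},{"dx":0.002,"dy":0.001,"dz":0.055,"ax":0,"ay":0,"az":0},{"dx":0.002,"dy":0.001,"dz":0.075,"ax":0,"ay":0,"az":0},{"dx":0.002,"dy":0.001,"dz":0.08,"ax":0,"ay":0,"az":0},{"dx":0.002,"dy":0.001,"dz":0.08,"ax":0,"ay":0,"az":0}]';python3 -m handwheel '[{"dx":0,"dy":0,"dz":0.002,"ax":0,"ay":0,"az":0},{"dx":0,"dy":0,"dz":0.003,"ax":0,"ay":0,"az":0},{"dx":0,"dy":0,"dz":0.003,"ax":0,"ay":0,"az":0}]'
```

```text
time: 32.8
tool_pos: [0.5936, -0.3735, 0.0281]
tool_rot: [0.0, 0.999, 0.052, 0.0]
contact_force: [1.0, 0.2, -0.5]
gripper_width: 0.283
time: 33.17
tool_pos: [0.5937, -0.3736, 0.0255]
tool_rot: [0.0, 0.999, 0.052, 0.0]
contact_force: [0.5, -0.0, -1.7]
gripper_width: 0.283
```

```bash
python3 -m handwheel '[{"dx":0,"dy":0,"dz":0.001,"ax":0,"ay":0,"az":0},{"dx":0,"dy":0,"dz":0.002,"ax":0,"ay":0,"az":0},{"dx":0,"dy":0,"dz":0.002,"ax":0,"ay":0,"az":0}]'
```

```text
time: 33.55
tool_pos: [0.5934, -0.3733, 0.0228]
tool_rot: [-0.0, 0.999, 0.052, -0.0]
contact_force: [-0.5, 0.1, -1.2]
gripper_width: 0.287
```

```bash
python3 -m handwheel '[{"dx":0,"dy":0,"dz":0.001,"ax":0,"ay":0,"az":0},{"dx":0,"dy":0,"dz":0.002,"ax":0,"ay":0,"az":0},{"dx":0,"dy":0,"dz":0.003,"ax":0,"ay":0,"az":0},{"dx":0,"dy":0,"dz":0.003,"ax":0,"ay":0,"az":0}]'
```

```text
time: 34.05
tool_pos: [0.5934, -0.3733, 0.0198]
tool_rot: [-0.0, 0.999, 0.052, -0.0]
contact_force: [0.3, 0.7, -2.3]
gripper_width: 0.283
```

```bash
python3 -m handwheel '[{"dx":0,"dy":0,"dz":0.001,"ax":0,"ay":0,"az":0},{"dx":0,"dy":0,"dz":0.002,"ax":0,"ay":0,"az":0},{"dx":0,"dy":0,"dz":0.002,"ax":0,"ay":0,"az":0}]'
```

```text
time: 34.42
tool_pos: [0.5935, -0.3735, 0.0181]
tool_rot: [0.0, 0.999, 0.052, 0.0]
contact_force: [0.3, 0.5, -0.3]
gripper_width: 0.284
```

```bash
python3 -m handwheel '[{"dx":0,"dy":0,"dz":0.001,"ax":0,"ay":0,"az":0},{"dx":0,"dy":0,"dz":0.0015,"ax":0,"ay":0,"az":0},{"dx":0,"dy":0,"dz":0.0015,"ax":0,"ay":0,"az":0}]'
```

```text
time: 34.8
tool_pos: [0.5936, -0.3736, 0.018]
tool_rot: [0.0, 0.999, 0.052, -0.0]
contact_force: [-2.6, 1.5, 6.6]
gripper_width: 0.279
```

```bash
python3 -m handwheel '[{"dx":0,"dy":0,"dz":0,"ax":0,"ay":0,"az":0},{"dx":0,"dy":0,"dz":0,"ax":0,"ay":0,"az":0},{"dx":0,"dy":0,"dz":0,"ax":0,"ay":0,"az":0}]' 110;  python3 -m handwheel '[{"dx":0,"dy":0,"dz":-0.01,"ax":0,"ay":0,"az":0},{"dx":0,"dy":0,"dz":-0.05,"ax":0,"ay":0,"az":0},{"dx":0,"dy":0,"dz":-0.1,"ax":0,"ay":0,"az":0},{"dx":0,"dy":0,"dz":-0.15,"ax":0,"ay":0,"az":0},{"dx":-0.05,"dy":0.03,"dz":-0.18,"ax":0,"ay":0,"az":0}]'; python3 -m handwheel '[{"dx":-0.04,"dy":0.04,"dz":0,"ax":0,"ay":0,"az":0},{"dx":-0.08,"dy":0.08,"dz":0,"ax":0,"ay":0,"az":0},{"dx":-0.12,"dy":0.1,"dz":0,"ax":0,"ay":0,"az":0},{"dx":-0.12,"dy":0.1,"dz":0,"ax":0,"ay":0,"az":0},{"dx":-0.12,"dy":0.1,"dz":0,"ax":0,"ay":0,"az":0}]'
python3 - <<'E'
from h import *
F={n:grab(n) for n in("scene","top")}
cv2.imwrite("pics/s17.png",F["scene"]["image"]);cv2.imwrite("pics/t17.png",F["top"]["image"])
for n in F:
  W=cloud(F[n]);
  for nm,x,y,lo,hi,r in(("lid",.643,.02,.052,.062,.11),("long",.5935,-.3735,.02,.075,.03),("eye",.5805,-.2955,.02,.06,.03),("jar",.443,.07,.045,.065,.04),("tin",.4055,.301,.02,.04,.05)):
    m=(W[...,2]>lo)&(W[...,2]<hi)&(abs(W[...,0]-x)<r)&(abs(W[...,1]-y)<r);P=W[m]
    if len(P)>3:
      q=cv2.minAreaRect((P[:,:2]*1000).astype(np.float32));print(n,nm,len(P),np.round(q[0],1),np.round(q[1],1),round(q[2],1),"z",np.percentile(P[:,2],[50,97]).round(4))
E
```

```text
time: 35.17
tool_pos: [0.5934, -0.3734, 0.0162]
tool_rot: [-0.0, 0.999, 0.052, -0.0]
contact_force: [-0.2, 0.6, 1.2]
gripper_width: 0.568
time: 35.8
tool_pos: [0.5518, -0.4064, 0.2002]
tool_rot: [0.002, 0.998, 0.055, 0.003]
contact_force: [-0.4, -0.9, 0.6]
gripper_width: 0.569
time: 36.42
tool_pos: [0.4405, -0.5186, 0.1957]
tool_rot: [0.0, 0.999, 0.052, 0.0]
contact_force: [0.8, 0.3, 0.8]
gripper_width: 0.571
scene lid 5944 [642.9  20.7] [176.3 126.6] 87.8 z [0.0563 0.0584]
scene long 235 [ 594.4 -368.3] [17.3 25.3] 58.0 z [0.047  0.0654]
scene eye 281 [ 581.9 -292.5] [32.9 33.8] 9.4 z [0.0469 0.0558]
scene jar 255 [442.   71.4] [37.4 36.7] 28.0 z [0.055  0.0573]
scene tin 791 [404.3 302.2] [71.3 70.2] 39.6 z [0.0283 0.0305]
top lid 3623 [644.3  19.4] [176.  127.3] 87.7 z [0.0564 0.0597]
top long 121 [ 592.3 -372. ] [25. 20.] 23.8 z [0.0515 0.0666]
top eye 168 [ 578.2 -293.4] [33.7 30.1] 12.0 z [0.05   0.0569]
top jar 209 [443.7  69.1] [35.1 34.9] 1.5 z [0.0553 0.0583]
top tin 724 [405.  300.7] [68.7 70.4] 1.7 z [0.028  0.0315]
```

View pics/s17.png

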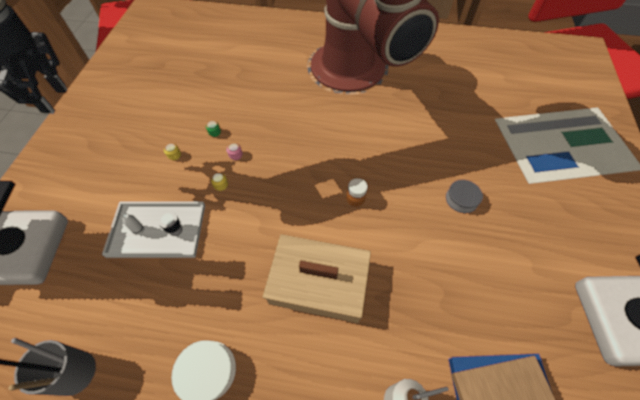

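View pics/t17.png

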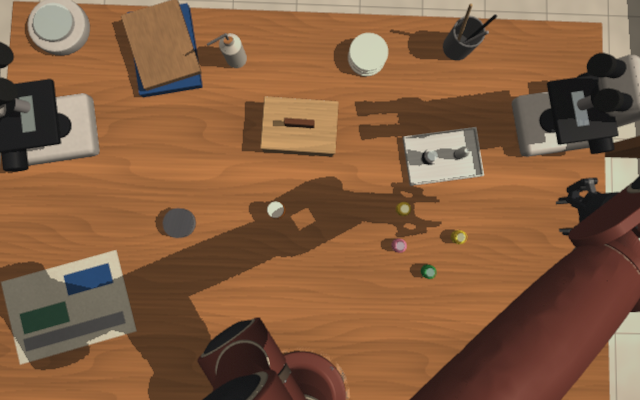

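```bash
python3 - <<'E'
import cv2
a=cv2.imread("pics/s17.png")[195:265,95:215];cv2.imwrite("pics/c18.png",cv2.resize(a,None,fx=6,fy=6,interpolation=3))
E
```

```text
(no output)
```

View pics/c18.png

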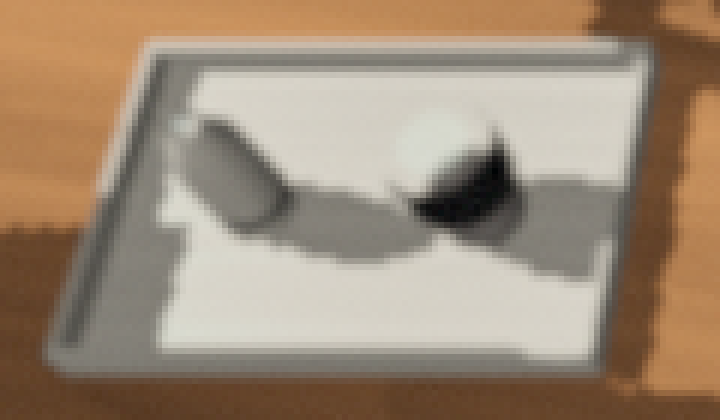

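Both optics stand in the tray: the long barrel at crop (235,180) with its nose at z about 0.065, and the eyepiece at (460,170) with its top at about 0.053. Handing in.

```bash
python3 -c "
from plant import manip
print(manip.job_done()); print(manip.state()['time'])"
```

```text
the job is handed in; nothing more can be done
None
the job is handed in; nothing more can be done
```

Both kits are made up and the job was handed in at about 36.5 s of the 118 s allowed. I can't confirm the verdict, because handing in reports none.

- **Wooden case:** the bare-metal short objective is standing and the slide box is lying flat inside; a picture taken before closing showed both in place.
- **Lid:** it is fully seated. Its plate top reads 56.4 mm (56 mm expected), it is centred within 2 mm of the case, parallel to it, and shows no measurable tilt.
- **Aluminium tray:** the long objective and eyepiece were each lowered until they touched the floor, then released. Their tops read about 65 and 53 mm, which fits standing upright on the 3 mm floor.
- **Bystanders:** the top camera put the jar and tin within 1 mm of where they started, and the arm was clear of everything at the end.

**Disagreements:** the wrist and top cameras put the eyepiece about 11 mm apart before I picked it up, because the depth reading on its black head was patchy. I used its wall edges as seen by both cameras, and the grip held. In the last check, the scene and top cameras still differed by 1–4 mm on some objects in plan position.

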